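Fit the power-cut lantern's cell past its spring and lip

TASK

Get the power-cut lantern ready: pick up the big cell, lay it in the open bay with its flat end down in front of the coil spring and its stud resting on top of the retaining lip, and let go of it there. Then push its stud end so that the flat end squeezes the spring, roll that end down past the lip and let the spring drive the stud under the lip, so that the cell lies fully home and level. Do not shift the other kitchen things.

Things in the scene. Friction and masses are not known exactly. Their poses are not given: they have to be found in the camera images.
- cell_mid (a point): Centre of the loose cell: a black cylinder 50 mm in diameter and 110 mm long, about 0.3 kg, with a bright steel stud (13 mm in diameter, 20 mm long) sticking out of the middle of one end; the other end is flat. It lies on its side on the mat. The point is on the axis, half-way along the 110 mm cylinder, 25 mm above what it lies on. Local x runs along the axis towards the stud; the cell can roll, so its y and z may point anywhere round x.
- cell_flat (a point): Centre of the cell's flat end, 55 mm from the cell's centre.
- cell_stud (a point): Tip of the cell's stud, 75 mm from the cell's centre.
- lantern: Grey lantern on its back, fixed, 236 mm long, 72 wide, open cell bay facing up, round lamp head (84 mm across) at +x. Origin on the counter under the bay; x runs along the bay from lip to spring, z up. Behind the spring (plate's face at x = 57 mm when free, centred at z = 43 mm, 28 mm across) a housing from x = 85 to 107 mm, 72 mm high.
- lip (a point): Middle of the top edge of the retaining lip, 55.5 mm above the counter, lantern's axes (lantern x = -62 mm). The lip is 4 mm thick, as wide as the bay, and juts 7 mm towards the spring (+x) from an upright wall that lies 7 to 17 mm behind this point and is as high. The stud's tip must get past this point before that end can go down.
- bay (a point): Middle of the bay's floor, lantern's axes (lantern x = 1 mm, 18 mm above the counter). Side walls: inner faces 29 mm to each side, tops 43 mm above the counter. Laid in leaning, the cell slopes about 10 degrees down to +x, its centre about over this point and 35 mm above it, the end face with the stud just on the spring side of the lip, the body not on it.
- home (a point): Where the cell's centre lies when home, lantern's axes (lantern x = 6 mm, z = 43 mm): axis level along x, flat end to +x holding the spring 4 mm in, stud's tip against the wall under the lip. From leaning, the stud end is pushed about 15 mm to +x (spring about 14 mm in), then goes down 19 mm; the top 10 mm of its face clears the lip all the way down.
- spring (a joint): How far the spring's plate is pushed in, m: 0 free, 0.020 at its stop. It takes 2 N to start and 0.5 N more per mm (9 N at 14 mm).
- mat: Square cork mat, 170 by 170 mm and 4 mm thick, fixed to the counter, on which the cell lies at the start. Origin at its centre, underside.
- oil: Amber oil bottle standing on the counter between the lantern and the mat, 62 mm in diameter, 200 mm tall, loose. Origin: centre of its underside.
- bowl: Glass bowl, 116 mm across the rim, 55 mm high, loose, beside the mat. Origin: centre of its underside.
- ladle: Steel ladle lying on the counter beside the mat, about 280 mm long, bowl 80 mm across and 30 mm high centred 80 mm along its +x, handle to -x. Origin on the counter.
- spatula: Grey spatula lying flat on the counter, 200 mm long along its x, at the lip end of the lantern, about 20 mm high. Origin near its middle, on the counter.
- spoon_rest: White plastic spoon rest, a dish 110 mm across and 18 mm high, loose, beyond the other things. Origin: centre of its underside.
- mug: White mug, 80 mm in diameter, 90 mm high, at the left side. Origin: centre of its underside.
Not all that is in view belongs to the job. Of the things shaped like the part that bears cell_mid, the black one is meant.

How it is judged:
By the outcome, as a careful person would: the job done as asked, in the order asked, and still so for the second after the job is handed in, with the robot touching nothing.
It also fails if it takes over 61 s, if anything falls off the work surface, if the arm or the gripper's body presses on something with over 40 N, if the wrist force passes 120 N, or if a joint passes its speed limit or range.

ROBOT

A 7-joint arm with a two-finger parallel gripper is mounted at the origin on the work surface. World frame = base frame: x ahead of the robot, y to its left, z up, the work surface at z = 0. Lengths are in m, angles in rad, forces in N, time in s.
With the tool pointing down it reaches from about 0.425 to 0.925 m from the base axis. Payload 6.8 kg.
Tool frame: the origin (TCP) lies midway between the tips of the shut fingers; the grasp point (between the pads) lies 19 mm behind it; z points along the fingers, x is the direction in which the jaws open and shut, and the axes are right-handed (so a half turn about z gives the same grasp; the last joint's range is limited). The gripper opens to 88 mm and grips with 3 to 60 N. Pads are 20 mm wide; open, the fingers measure 115 mm over their backs; the gripper's body (75 mm by 178 mm) begins 61 mm behind the grasp point.
Start: joints at [1.173, 0.477, 0.022, 1.555, -0.011, 1.109, -0.083], TCP at [0.193, -0.647, 0.223] pointing down, gripper open.
Joint ranges: [-2.96, 2.96], [-0.34, 2.1], [-1.41, 1.46], [0.24, 2.44], [-1.37, 4.51], [0.17, 1.92], [-2.96, 2.96]. Speed limits (rad/s): [2.39, 2.39, 3.14, 3.14, 3.14, 3.14, 3.14].

INTERFACE

Orientations are given as a unit quaternion [x, y, z, w].
In Python, from rig import ctrl gives the robot as it stands. The module is installed in compiled form; this text tells all that it offers.
- The arm moves only by the tool servo_tool, never from a script. Its arguments are lists of equal length, an entry for each row: "fingers": the opening, from 0 (shut) to 1 (fully open); "linear": the shift along the tool's x, y, z in m, a list of three; "yaw": the turn about the tool's z in rad. In form: {"fingers": [fingers, ...], "linear": [[x, y, z], ...], "yaw": [yaw, ...]}. A call has 1 to 8 rows; each row shifts and turns the commanded pose from where the row before left it, along the tool's axes as they then stand; what a row does not reach is not made up. A row lasts 1/12 s, in which the tool goes at most 41.7 mm and 7.16 degrees, less where a joint would pass 70% of its speed; a pose out of reach is approached as far as the arm can. A call is refused whole if a number of a shift passes 0.0417 or a number of a turn 0.125, either way. A call with a gripper value outside its range is refused whole. The fingers move at their own pace and stop on an object; the grip force is fixed at half the most. Time passes only in rows, so rows that do not move let the fingers close. It gives the time, the measured TCP pose, the force and the opening at its end, in the units of the state.
- ctrl.observe(): the state, without advancing time (a new reading comes with each control period).
- ctrl.capture(name): name is "scene" or "top" or "wrist"; returns a dict with "pixels" (420x560x3 uint8, blue, green, red), "fovy" (degrees; the focal length in pixels is half the picture's height over the tangent of half this angle, whatever the lens; pixels are square), "cx", "cy" (the principal point, pixels), "position" and "attitude" of the camera in the world; the wrist camera has in their place "hand_eye" (4x4, takes a point from camera to tool coordinates, whose origin is the TCP and whose axes are the tool frame's). Camera axes: x right, y down, z forward; pixel columns grow to the right and rows downward; lengths in m; the calibration is good to about 2 mm. The wrist camera is an equidistant fisheye: a pixel r from the principal point sees the ray r / f radians off the axis. A picture is of the moment at which its call begins: read the wrist's pose just before it. There is no depth.
- ctrl.close_job(): hands the job in, once; it reports no verdict.
The state is a dict: "clock": time; "joints": joint angles; "dq": joint speeds; "effort": joint torques, N m; "tcp_pos": TCP position; "tool_rot": TCP orientation; "contact_force": force on the tool from outside, world axes, zero at the start; "wrist_torque": the same for the moment, N m; "grip_width": finger opening in m.
Only numpy, scipy, OpenCV 4.12 (cv2) and the standard library are available. Lean on these libraries where they do the work, as an engineer would, in place of code of your own. Each camera call takes 0.05 s, during which the arm holds its last target.

## Working session

There is one attempt and no reset: what is moved stays moved. The work goes in short steps, Python scripts to look and compute and a tool call to move; the robot and the scene stay as the last step left them, time stands still between calls to the robot, and variables do not carry over. Pictures are saved under pics/ and viewed, and the job is handed in when it is done.

Besides the shell and the picture viewer there is one more tool, called after "Emit:" as name(argument=value, ...), one argument or row to a line, values as JSON. servo_tool: Moves the arm, as the interface text tells. Its arguments: {"type":"object","properties":{"fingers":{"type":"array","items":{"type":"number"}},"linear":{"type":"array","items":{"type":"array","items":{"type":"number"}}},"yaw":{"type":"array","items":{"type":"number"}}},"required":["fingers","linear","yaw"]}

```bash
mkdir -p pics
cat > h.py <<'E'
import numpy as np,cv2
from rig import ctrl
from scipy.spatial.transform import Rotation as R
def cap(n,f):
    s=ctrl.observe();c=ctrl.capture(n);cv2.imwrite('pics/'+f+'.png',c['pixels'])
    import pickle;pickle.dump((s,c),open('pics/'+f+'.pkl','wb'));return s,c
def load(f):
    import pickle;return pickle.load(open('pics/'+f+'.pkl','rb'))
def ray(f,u,v):
    s,c=load(f);h=c['pixels'].shape[0];fl=h/2/np.tan(np.radians(c['fovy'])/2)
    d=np.array([u-c['cx'],v-c['cy']],float)
    if 'hand_eye' in c:
        r=np.hypot(*d);th=r/fl;k=np.sin(th)/max(r,1e-9);dc=np.array([d[0]*k,d[1]*k,np.cos(th)])
        T=np.eye(4);T[:3,:3]=R.from_quat(s['tool_rot']).as_matrix();T[:3,3]=s['tcp_pos'];T=T@np.array(c['hand_eye'])
        return T[:3,3],T[:3,:3]@dc
    A=np.array(c['attitude']);M=R.from_quat(A).as_matrix() if A.size==4 else A.reshape(3,3)
    dc=np.array([d[0]/fl,d[1]/fl,1.]);return np.array(c['position']),M@dc
def at(f,u,v,z):
    p,d=ray(f,u,v);return p+d*(z-p[2])/d[2]
def proj(f,P):
    s,c=load(f);h=c['pixels'].shape[0];fl=h/2/np.tan(np.radians(c['fovy'])/2)
    P=np.array(P,float)
    if 'hand_eye' in c:
        T=np.eye(4);T[:3,:3]=R.from_quat(s['tool_rot']).as_matrix();T[:3,3]=s['tcp_pos'];T=T@np.array(c['hand_eye'])
        q=T[:3,:3].T@(P-T[:3,3]);th=np.arctan2(np.hypot(q[0],q[1]),q[2]);r=np.hypot(q[0],q[1])
        return c['cx']+fl*th*q[0]/r,c['cy']+fl*th*q[1]/r
    A=np.array(c['attitude']);M=R.from_quat(A).as_matrix() if A.size==4 else A.reshape(3,3)
    q=M.T@(P-np.array(c['position']));return c['cx']+fl*q[0]/q[2],c['cy']+fl*q[1]/q[2]
def crop(f,x0,y0,x1,y1,k,o):
    im=cv2.imread('pics/'+f+'.png')[y0:y1,x0:x1];cv2.imwrite('pics/'+o+'.png',cv2.resize(im,None,fx=k,fy=k,interpolation=cv2.INTER_CUBIC))
E
python3 - <<'E'
from h import *
for n in ['scene','top','wrist']:
    s,c=cap(n,n+'0'); print(n,{k:v for k,v in c.items() if k!='pixels'})
print(ctrl.observe())
E
```

```text
scene {'fovy': 46.49678438465814, 'cx': 281.2902722929963, 'cy': 212.54120587118985, 'position': array([ 1.37956475, -0.16238444,  0.62632036]), 'attitude': array([ 0.68094721,  0.53531182, -0.30099936, -0.398938  ])}
top {'fovy': 47.95879286535963, 'cx': 284.9862275478994, 'cy': 209.00142908500786, 'position': array([0.278667  , 0.08866144, 1.24417165]), 'attitude': array([ 0.71023168, -0.69823803,  0.06947149, -0.05664207])}
wrist {'fovy': 65.70646984690485, 'cx': 280.7195185759755, 'cy': 209.21439024517943, 'hand_eye': array([[ 9.99998650e-01,  1.02097553e-03, -1.28719231e-03,
        -1.45359369e-03],
       [-6.16593888e-04,  9.59422143e-01,  2.81972998e-01,
        -7.60623015e-02],
       [ 1.52284834e-03, -2.81971824e-01,  9.59421478e-01,
        -1.62739216e-01],
       [ 0.00000000e+00,  0.00000000e+00,  0.00000000e+00,
         1.00000000e+00]])}
{'clock': 0.15, 'joints': array([ 1.17289545,  0.47762928,  0.02237417,  1.55615851, -0.01151042,
        1.10928944, -0.08310973]), 'dq': array([ 6.37419220e-04, -4.13515952e-03,  2.71282143e-05, -4.55535323e-03,
        1.32974342e-03, -9.40167069e-04,  7.64458417e-04]), 'effort': array([ 2.47927746e-03, -5.83288658e+01,  1.53647248e+00, -2.72873908e+01,
       -5.42322721e-02,  1.44210356e-02,  8.27471058e-05]), 'tcp_pos': array([ 0.19274795, -0.6464423 ,  0.22192062]), 'tool_rot': array([ 8.01792154e-01, -5.97602612e-01, -5.71391119e-04, -3.65035106e-04]), 'contact_force': array([-0.00298322,  0.38513828, -0.33670917]), 'wrist_torque': array([-0.03612818, -0.0284558 , -0.04019001]), 'grip_width': 0.08760158957996295}
```

View pics/scene0.png

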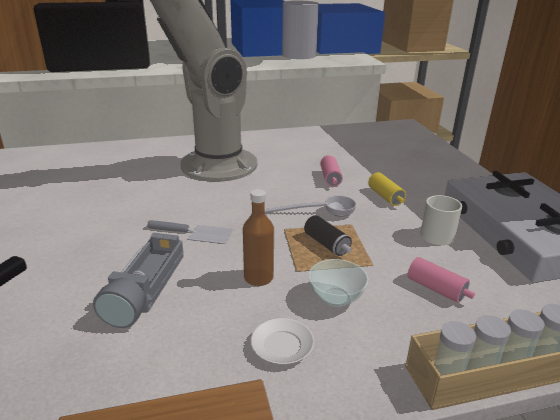

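View pics/top0.png

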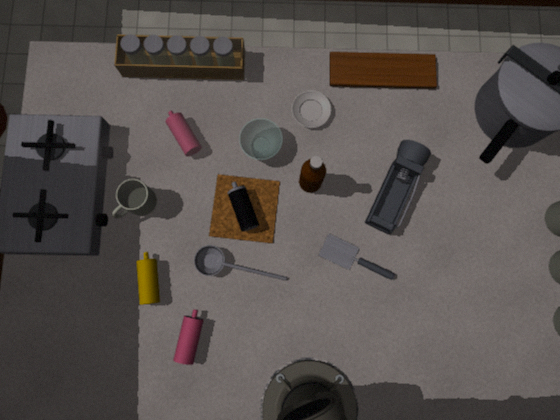

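View pics/wrist0.png

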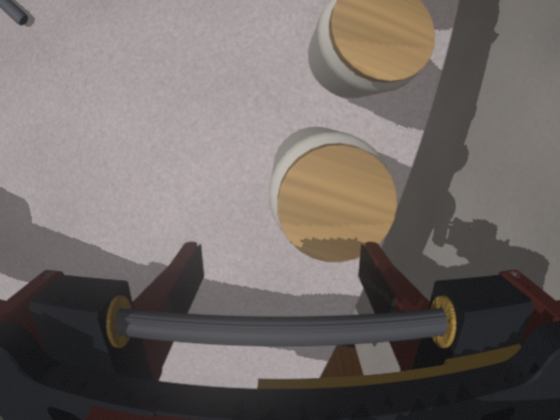

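Cell-shaped things in the top view are pink (183,133), yellow (148,280), pink (188,338) and black (243,207) on the cork mat. The black one fits, since it has a steel stud and lies on the mat. I'll confirm it in enlarged crops and measure it there.

Run:
```python
from h import *
crop('top0',200,165,290,250,8,'c1');crop('top0',355,130,445,240,5,'c2');crop('scene0',280,200,380,280,7,'c3');crop('scene0',90,210,240,335,5,'c4')
```

```text
(no output)
```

View pics/c1.png

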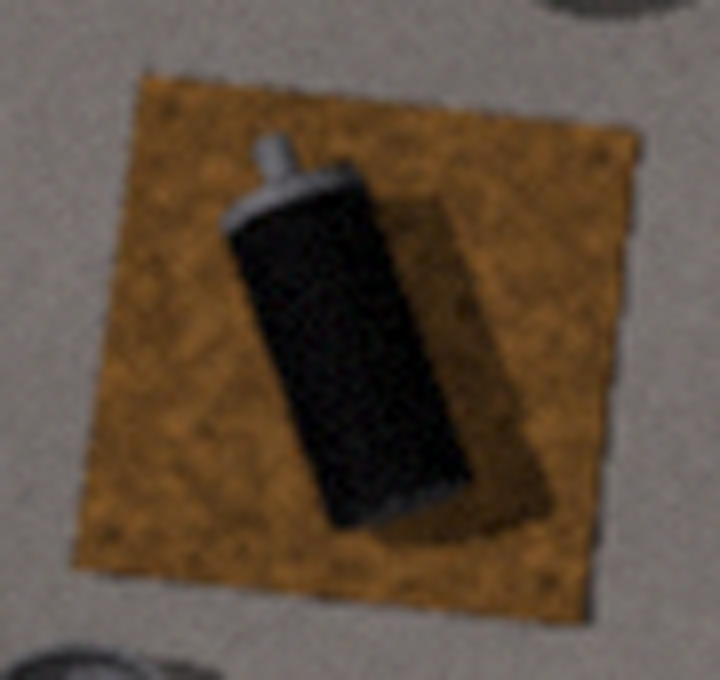

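View pics/c2.png

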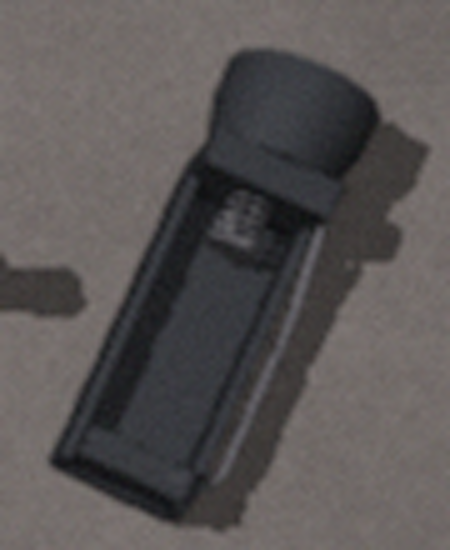

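View pics/c3.png

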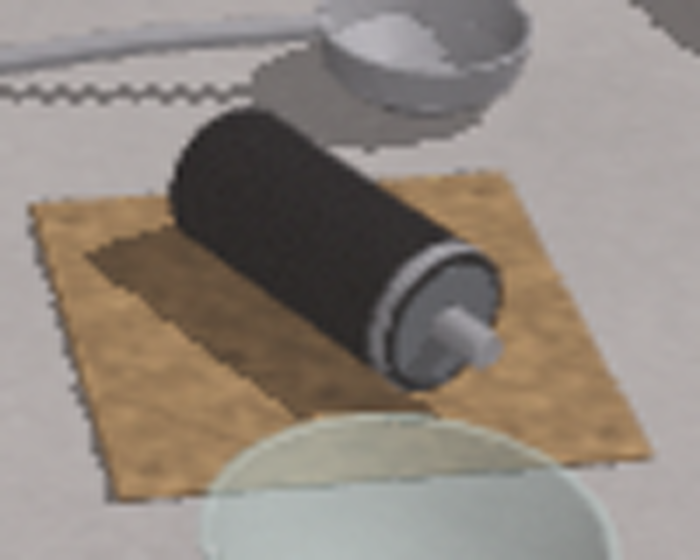

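View pics/c4.png

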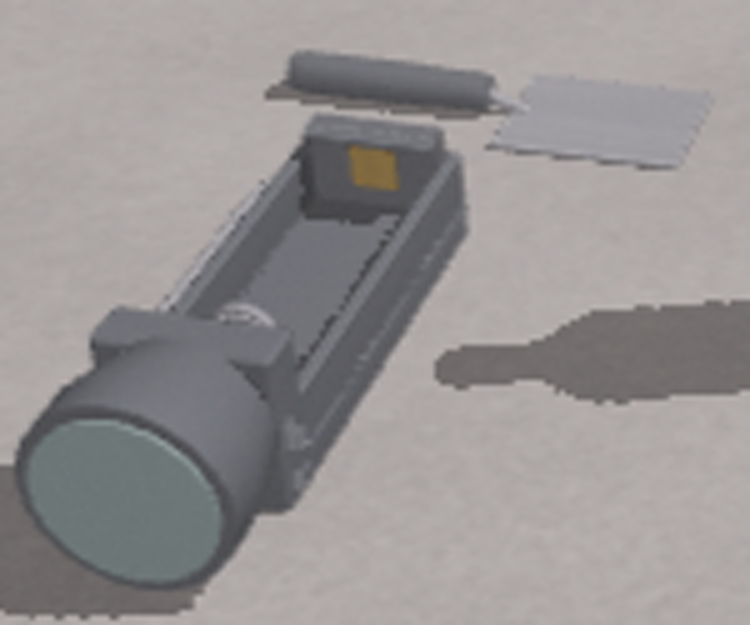

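Run:
```python
from h import *
def T(u,v,x0=200,y0=165,k=8):return (u/k+x0,v/k+y0)
for n,p in dict(stud=(268,140),capL=(235,238),capR=(368,185),fL=(340,528),fR=(470,480)).items(): print(n,at('top0',*T(*p),0.029).round(4))
for n,p in dict(m1=(145,75),m2=(640,130),m3=(590,622),m4=(75,568)).items(): print(n,at('top0',*T(*p),0.004).round(4))
L=lambda u,v:(u/5+355,v/5+130)
for n,p in dict(wL=(52,462),wR=(180,520)).items(): print(n,at('top0',*L(*p),0.0555).round(4))
for n,p in dict(hfl=(203,165),hfr=(332,215),hbl=(218,135),hbr=(345,183)).items(): print(n,at('top0',*L(*p),0.072).round(4))
S=lambda u,v:(u/5+90,v/5+210)
for n,p in dict(wa=(312,118),wb=(442,128)).items(): print('s',n,at('scene0',*S(*p),0.0555).round(4))
for n,p in dict(ha=(120,308),hb=(300,332)).items(): print('s',n,at('scene0',*S(*p),0.072).round(4))
S=lambda u,v:(u/7+280,v/7+200)
print('s stud',at('scene0',*S(485,345),0.029).round(4))
for n,p in dict(a=(32,203),b=(508,172),c=(652,458),d=(112,498)).items(): print('s',n,at('scene0',*S(*p),0.004).round(4))
# objects
print('oil cap',at('top0',316,161,0.2),'bowl',at('top0',263,141,0.055),'oil base s',at('scene0',259,278,0.0))
print(R.from_quat(ctrl.observe()['tool_rot']).as_matrix().round(3))
```

```text
stud [0.5667 0.2051 0.029 ]
capL [0.5335 0.2147 0.029 ]
capR [0.5521 0.1717 0.029 ]
fL [0.4383 0.1773 0.029 ]
fR [0.4547 0.1357 0.029 ]
m1 [0.5943 0.2496 0.004 ]
m2 [0.5786 0.0824 0.004 ]
m3 [0.4119 0.096  0.004 ]
m4 [0.4267 0.2659 0.004 ]
wL [ 0.4625 -0.1373  0.0555]
wR [ 0.4339 -0.2022  0.0555]
hfl [ 0.6164 -0.2147  0.072 ]
hfr [ 0.5912 -0.2807  0.072 ]
hbl [ 0.6327 -0.2229  0.072 ]
hbr [ 0.6084 -0.2881  0.072 ]
s wa [ 0.4525 -0.2036  0.0555]
s wb [ 0.4728 -0.1499  0.0555]
s ha [ 0.5974 -0.2747  0.072 ]
s hb [ 0.6271 -0.2103  0.072 ]
s stud [0.567  0.2064 0.029 ]
s a [0.4171 0.1008 0.004 ]
s b [0.4338 0.2687 0.004 ]
s c [0.6024 0.2498 0.004 ]
s d [0.5848 0.0821 0.004 ]
oil cap [0.58049137 0.00168886 0.2       ] bowl [0.673856   0.12915235 0.055     ] oil base s [0.58520277 0.0023369  0.        ]
[[ 0.286 -0.958 -0.   ]
 [-0.958 -0.286  0.001]
 [-0.001  0.    -1.   ]]
```

Emit:
servo_tool(
  fingers=[1,1,1,1,1,1,1,1],
  linear=[
    [0,0,-0.03],
    [-0.018,-0.025,-0.02],
    [-0.023,-0.031,0],
    [-0.023,-0.031,0],
    [-0.023,-0.031,0],
    [-0.023,-0.031,0],
    [-0.023,-0.031,0],
    [-0.023,-0.031,0],
  ],
  yaw=[0,0,0,0,0,0,0,0],
)

```text
clock: 0.82
tcp_pos: [0.3512, -0.4353, 0.2726]
tool_rot: [0.802, -0.598, -0.0, 0.0]
contact_force: [0.4, -0.1, -0.4]
grip_width: 0.0876
```

Emit:
servo_tool(
  fingers=[1,1,1,1,1,1,1,1],
  linear=[
    [-0.023,-0.031,0],
    [-0.023,-0.031,0],
    [-0.023,-0.031,0],
    [-0.023,-0.031,0],
    [-0.023,-0.031,0],
    [-0.023,-0.031,0],
    [-0.023,-0.031,0],
    [0,0,0],
  ],
  yaw=[0,0,0,0,0,0,0,0],
)

```text
clock: 1.48
tcp_pos: [0.517, -0.2121, 0.2727]
tool_rot: [0.805, -0.593, -0.0, -0.002]
contact_force: [0.7, 1.2, 0.2]
grip_width: 0.0876
```

Run:
```python
from h import *
s,c=cap('wrist','w1');print(s['clock'],s['tcp_pos'],s['joints'].round(2),R.from_quat(s['tool_rot']).as_matrix().round(3).tolist())
```

```text
1.4833 [ 0.51699319 -0.21213449  0.2727254 ] [ 0.49  0.25 -0.25  1.76  0.07  1.13 -1.05] [[0.297, -0.955, 0.002], [-0.955, -0.297, 0.004], [-0.003, -0.004, -1.0]]
```

View pics/w1.png

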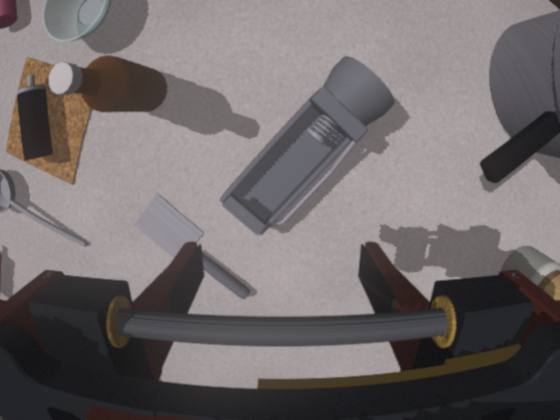

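Run:
```python
from h import *
crop('w1',210,50,400,245,4,'c5');crop('w1',0,50,100,190,6,'c6')
```

```text
(no output)
```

View pics/c5.png

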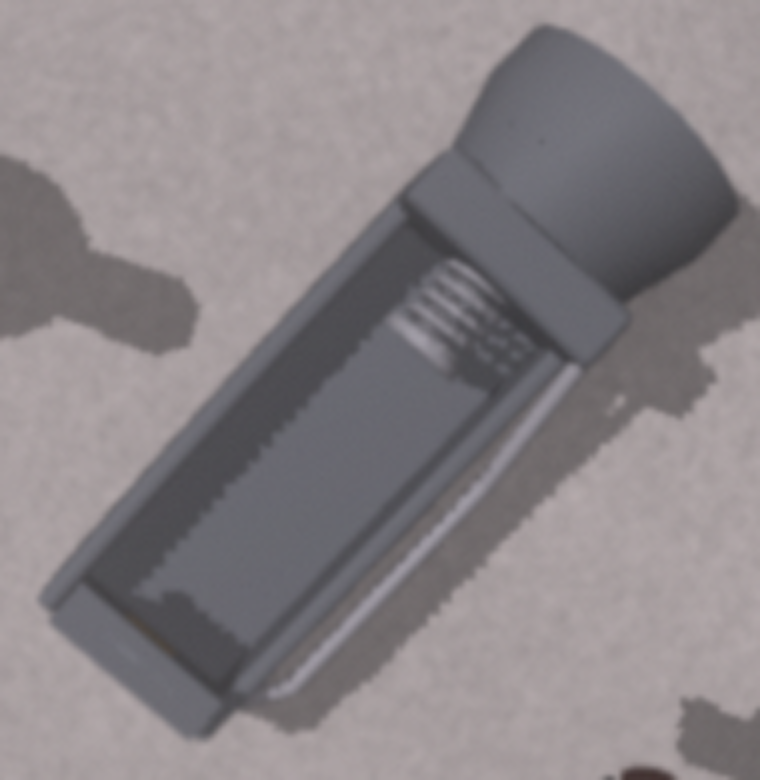

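View pics/c6.png

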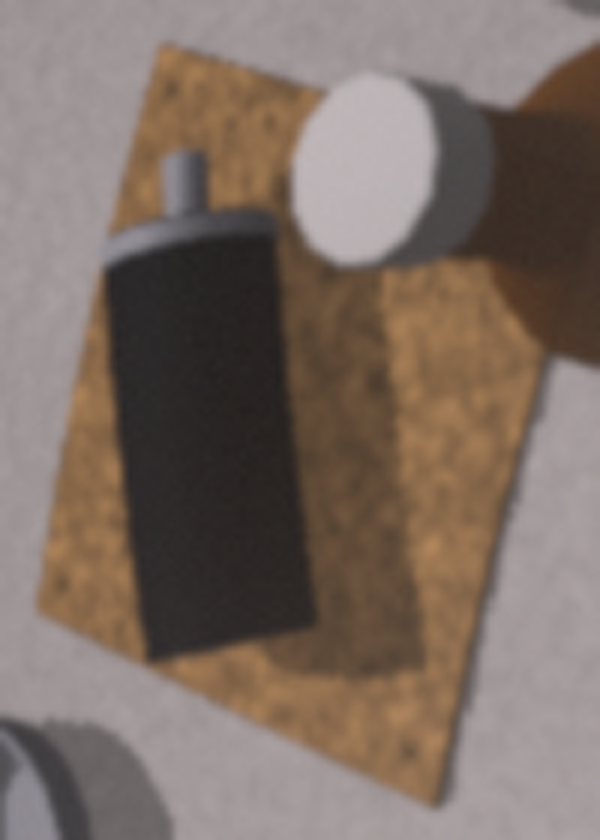

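```bash
cat > fit.py <<'E'
from h import *
from scipy.optimize import least_squares
def fitL(f,obs,x0=(0.52,-0.21,-0.46,0.0)):
    # obs: (u,v,lx,ly|None sign free halfwidth,z)
    def W(p,l):
        c,s=np.cos(p[2]),np.sin(p[2]);return [p[0]+c*l[0]-s*l[1],p[1]+s*l[0]+c*l[1],l[2]]
    def r(p):
        o=[]
        for u,v,a,sg,z,k in obs:
            hw=p[3] if k==0 else 0.036
            q=proj(f,W(p,[a,sg*hw,z]));o+=[q[0]-u,q[1]-v]
        return o
    s=least_squares(r,[*x0[:3],0.029]);return s.x,np.array(s.fun).round(1)
E
python3 - <<'E'
from fit import *
C=lambda u,v:(u/4+210,v/4+50)
obs=[(*C(88,583),-.062,1,.0555,0),(*C(232,695),-.062,-1,.0555,0),(*C(203,738),-.079,-1,.0555,0),(*C(52,617),-.079,1,.0555,0),
(*C(405,195),.085,1,.072,1),(*C(580,367),.085,-1,.072,1),(*C(455,150),.107,1,.072,1),(*C(630,317),.107,-1,.072,1)]
p,r=fitL('w1',obs);print(p,r)
# cell from w1
C=lambda u,v:(u/6,v/6+50)
for n,q in dict(stud=(185,152),capL=(107,265),capR=(275,235),fL=(150,658),fR=(316,625)).items(): print(n,at('w1',*C(*q),0.029).round(4))
for n,q in dict(m1=(163,43),m3=(437,805),m4=(38,610)).items(): print(n,at('w1',*C(*q),0.004).round(4))
print('oilcap',at('w1',61,79,.2))
E
```

```text
[ 0.5261329  -0.20978545 -0.42536556  0.02915683] [-0.6 -0.3 -0.5  2.1 -2.1  0.9 -0.3  1.3 -0.9 -0.1  2.   0.6 -0.1 -3.1
  2.4 -0.8]
stud [0.5654 0.2075 0.029 ]
capL [0.5323 0.2303 0.029 ]
capR [0.5489 0.1673 0.029 ]
fL [0.4324 0.1914 0.029 ]
fR [0.4555 0.1308 0.029 ]
m1 [0.5928 0.2516 0.004 ]
m3 [0.4101 0.1007 0.004 ]
m4 [0.4252 0.2675 0.004 ]
oilcap [0.57684673 0.00195507 0.2       ]
```

Emit:
servo_tool(
  fingers=[1,1,1,1,1,1,1,1],
  linear=[
    [-0.038,-0.0111,0],
    [-0.038,-0.0111,0],
    [-0.038,-0.0111,0],
    [-0.038,-0.0111,0],
    [-0.038,-0.0111,0],
    [-0.038,-0.0111,0],
    [-0.038,-0.0111,0],
    [-0.038,-0.0111,0],
  ],
  yaw=[0,0,0,0,0,0,0,0],
)

```text
clock: 2.2
tcp_pos: [0.5103, 0.0962, 0.2727]
tool_rot: [0.801, -0.598, 0.0, 0.0]
contact_force: [0.8, -1.0, 0.8]
grip_width: 0.0876
```

Emit:
servo_tool(
  fingers=[1,1,1,1,1,1],
  linear=[
    [-0.038,-0.0111,0.02],
    [-0.038,-0.0111,0.02],
    [0,0,0.03],
    [0,0,0.03],
    [0,0,0.02],
    [0,0,0],
  ],
  yaw=[0,0,0,0,-0.077,0],
)

```text
clock: 2.7
tcp_pos: [0.5076, 0.1678, 0.1508]
tool_rot: [0.825, -0.565, -0.002, 0.003]
contact_force: [-0.2, -0.1, -0.1]
grip_width: 0.0878
```

Run:
```python
from h import *
s,c=cap('wrist','w2');print(s['clock'],s['tcp_pos'],s['joints'].round(2),R.from_quat(s['tool_rot']).as_matrix().round(3).tolist())
```

```text
2.7 [0.50758721 0.16779452 0.15076622] [-0.04  0.38 -0.48  1.93  0.22  0.89 -1.84] [[0.36, -0.933, -0.008], [-0.933, -0.36, -0.003], [0.0, 0.008, -1.0]]
```

View pics/w2.png

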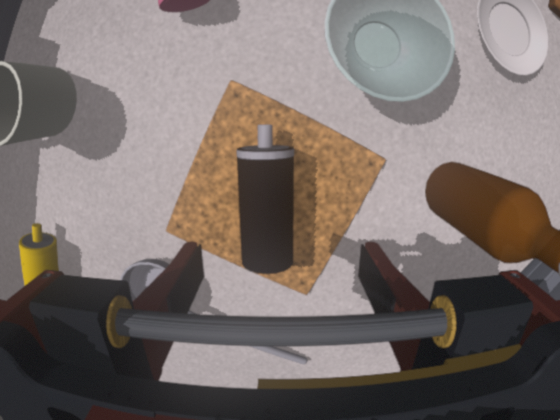

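Run:
```python
from h import *
crop('w2',200,100,340,290,4,'c7')
```

```text
(no output)
```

View pics/c7.png

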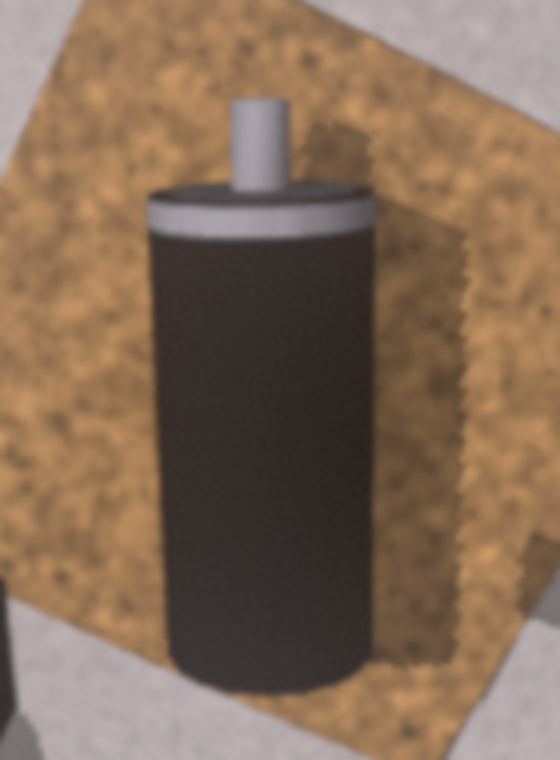

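Run:
```python
from h import *
C=lambda u,v:(u/4+200,v/4+100)
P={}
for n,q in dict(stud=(260,99),studbase=(262,190),l1=(153,260),r1=(375,260),l2=(168,620),r2=(373,620)).items(): P[n]=at('w2',*C(*q),0.029);print(n,P[n].round(4))
m1=(P['l1']+P['r1'])/2;m2=(P['l2']+P['r2'])/2;d=m1-m2;print(m1,m2,np.degrees(np.arctan2(d[1],d[0])),np.linalg.norm(P['l1']-P['r1']))
d=P['stud']-m2;print(np.degrees(np.arctan2(d[1],d[0])))
d=d/np.linalg.norm(d);c=P['stud']-.075*d
s=ctrl.observe();M=R.from_quat(s['tool_rot']).as_matrix();g=c+.015*d;print('c',c,'g',g,'tool delta',M.T@(g-s['tcp_pos']),'tcp',s['tcp_pos'])
print('tool x ang',np.degrees(np.arctan2(M[1,0],M[0,0])))
```

```text
stud [0.5653 0.2067 0.029 ]
studbase [0.5467 0.1992 0.029 ]
l1 [0.5236 0.2164 0.029 ]
r1 [0.5412 0.1705 0.029 ]
l2 [0.4425 0.1847 0.029 ]
r2 [0.4606 0.1387 0.029 ]
[0.53240704 0.19345205 0.029     ] [0.4515638  0.16170498 0.029     ] 21.43989438247399 0.04912624449290919
21.599361806554224
c [0.4955418  0.17911653 0.029     ] g [0.50948851 0.18463825 0.029     ] tool delta [-0.01493533 -0.00687828  0.12412529] tcp [0.50896509 0.16847932 0.15316149]
tool x ang -69.10141703169438
```

Emit:
servo_tool(
  fingers=[1,1,1,1,1,1],
  linear=[
    [-0.015,-0.007,0],
    [0,0,0.033],
    [0,0,0.035],
    [0,0,0.035],
    [0,0,0.03],
    [0,0,0],
  ],
  yaw=[-0.01,0,0,0,0,0],
)

```text
clock: 3.25
tcp_pos: [0.5095, 0.1846, 0.0188]
tool_rot: [0.826, -0.563, -0.001, 0.003]
contact_force: [-0.5, -0.3, -0.0]
grip_width: 0.0883
```

Emit:
servo_tool(
  fingers=[1,1],
  linear=[
    [0,0,0],
    [0,0,0],
  ],
  yaw=[0,0],
)

```text
clock: 3.42
tcp_pos: [0.5134, 0.1873, 0.0245]
tool_rot: [0.827, -0.563, 0.001, -0.001]
contact_force: [0.4, -0.0, 0.1]
grip_width: 0.0875
```

Run:
```python
from h import *
s,c=cap('wrist','w3');print(s['clock'],s['tcp_pos'],s['contact_force'],R.from_quat(s['tool_rot']).as_matrix().round(3).tolist())
```

```text
3.4167 [0.51337256 0.18727108 0.02450226] [ 0.39454238 -0.00802268  0.12953187] [[0.366, -0.93, 0.003], [-0.93, -0.366, 0.001], [0.0, -0.003, -1.0]]
```

View pics/w3.png

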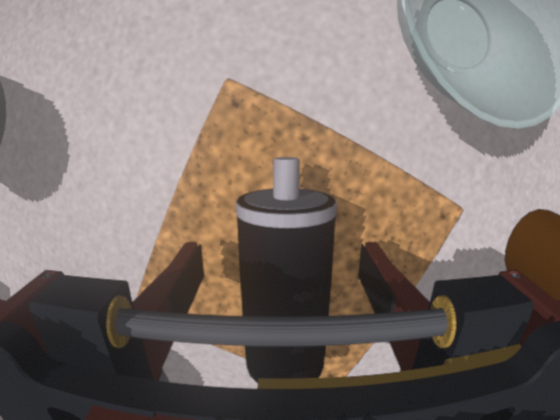

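Emit:
servo_tool(
  fingers=[1,1,1],
  linear=[
    [0,0,0.004],
    [0,0,0],
    [0,0,0],
  ],
  yaw=[0,0,0],
)

```text
clock: 3.72
tcp_pos: [0.5121, 0.1869, 0.019]
tool_rot: [0.827, -0.562, 0.001, -0.001]
contact_force: [0.1, 0.2, 0.7]
grip_width: 0.0877
```

Emit:
servo_tool(
  fingers=[0,0,0,0,0,0,0,0],
  linear=[
    [0,0,0],
    [0,0,0],
    [0,0,0],
    [0,0,0],
    [0,0,0],
    [0,0,0],
    [0,0,0],
    [0,0,0],
  ],
  yaw=[0,0,0,0,0,0,0,0],
)

```text
clock: 4.38
tcp_pos: [0.5115, 0.1867, 0.018]
tool_rot: [0.827, -0.562, 0.0, 0.0]
contact_force: [0.4, -0.9, 0.5]
grip_width: 0.0493
```

Emit:
servo_tool(
  fingers=[0,0,0,0,0,0,0,0],
  linear=[
    [0,0,-0.02],
    [0,0,-0.03],
    [0,0,-0.033],
    [0,0,-0.033],
    [0,0,-0.033],
    [0,0,-0.033],
    [0,0,-0.033],
    [0,0,-0.03],
  ],
  yaw=[0,0,-0.1,-0.1,-0.1,-0.1,-0.1,-0.1],
)

```text
clock: 5.05
tcp_pos: [0.5109, 0.1867, 0.2647]
tool_rot: [0.957, -0.29, -0.0, 0.0]
contact_force: [0.9, 0.2, -2.7]
grip_width: 0.0494
```

```bash
cat > tl.py <<'E'
from h import *
import sys
tx,ty,n,yaw=float(sys.argv[1]),float(sys.argv[2]),int(sys.argv[3]),float(sys.argv[4])
s=ctrl.observe();M=R.from_quat(s['tool_rot']).as_matrix();print(s['clock'],s['tcp_pos'].round(4),s['grip_width'].round(4),'xang',np.degrees(np.arctan2(M[1,0],M[0,0])).round(2),s['joints'].round(2))
d=np.array([tx,ty,s['tcp_pos'][2]])-s['tcp_pos'];a0=np.arctan2(M[1,0],M[0,0])
for i in range(n):
    a=a0-yaw*i; w=d/n
    print(i,[round(float(np.cos(a)*w[0]+np.sin(a)*w[1]),4),round(float(np.sin(a)*w[0]-np.cos(a)*w[1]),4)])
E
python3 tl.py 0.5115 -0.2032 14 -0.12
```

```text
Traceback (most recent call last):
  File "tl.py", line 4, in <module>
    s=ctrl.observe();M=R.from_quat(s['tool_rot']).as_matrix();print(s['clock'],s['tcp_pos'].round(4),s['grip_width'].round(4),'xang',np.degrees(np.arctan2(M[1,0],M[0,0])).round(2),s['joints'].round(2))
                                                                                                     ^^^^^^^^^^^^^^^^^^^^^
AttributeError: 'float' object has no attribute 'round'
```

```bash
sed -i "s/s\['grip_width'\].round(4)/s['grip_width']/" tl.py; python3 tl.py 0.5115 -0.2032 14 -0.12; python3 -c "
from h import *
cap('wrist','w4')"
```

```text
5.05 [0.5109 0.1867 0.2647] 0.04939618360110843 xang -33.74 [ 0.09  0.29 -0.67  1.79  0.2   1.13 -1.23]
0 [0.0155, 0.0231]
1 [0.0126, 0.0248]
2 [0.0096, 0.0262]
3 [0.0064, 0.0271]
4 [0.0031, 0.0277]
5 [-0.0003, 0.0278]
6 [-0.0036, 0.0276]
7 [-0.0069, 0.027]
8 [-0.0101, 0.026]
9 [-0.0131, 0.0246]
10 [-0.0159, 0.0228]
11 [-0.0186, 0.0208]
12 [-0.0209, 0.0184]
13 [-0.023, 0.0158]
```

View pics/w4.png

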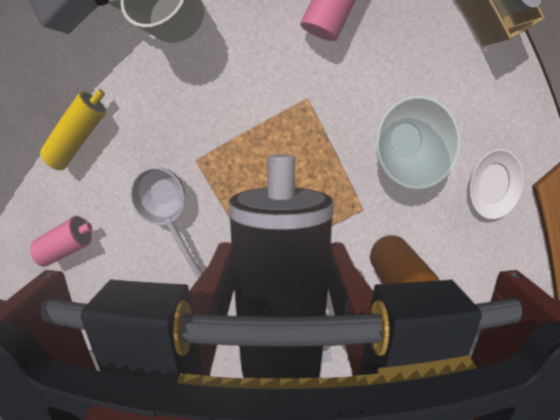

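Emit:
servo_tool(
  fingers=[0,0,0,0,0,0,0,0],
  linear=[
    [0.0155,0.0231,0],
    [0.0126,0.0248,0],
    [0.0096,0.0262,0],
    [0.0064,0.0271,0],
    [0.0031,0.0277,0],
    [-0.0003,0.0278,0],
    [-0.0036,0.0276,0],
    [-0.0069,0.027,0],
  ],
  yaw=[-0.12,-0.12,-0.12,-0.12,-0.12,-0.12,-0.12,-0.12],
)

```text
clock: 5.77
tcp_pos: [0.5098, -0.0373, 0.2624]
tool_rot: [0.983, 0.185, -0.001, -0.0]
contact_force: [1.4, -0.2, -2.9]
grip_width: 0.0494
```

Emit:
servo_tool(
  fingers=[0,0,0,0,0,0,0,0],
  linear=[
    [-0.0101,0.026,0],
    [-0.0131,0.0246,0],
    [-0.0159,0.0228,0],
    [-0.0186,0.0208,0],
    [-0.0209,0.0184,0],
    [-0.023,0.0158,0],
    [0,0,0],
    [0,0,0],
  ],
  yaw=[-0.12,-0.12,-0.12,-0.12,-0.12,-0.12,0,0],
)

```text
clock: 6.43
tcp_pos: [0.5091, -0.205, 0.2619]
tool_rot: [0.857, 0.515, -0.001, -0.001]
contact_force: [-0.0, 1.3, -3.2]
grip_width: 0.0491
```

```bash
python3 tl.py 0.5115 -0.2032 1 0; python3 -c "
from h import *
cap('wrist','w5');cap('top','t5')"
```

```text
6.4333 [ 0.5091 -0.205   0.2619] 0.0490519991154791 xang 61.94 [ 0.88  0.32 -0.74  1.77  0.24  1.14  1.14]
0 [0.0027, 0.0013]
```

View pics/w5.png

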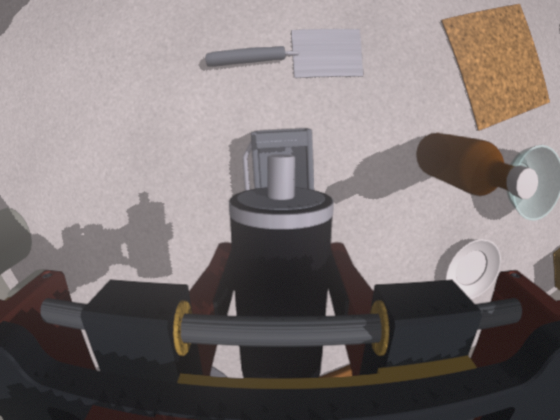

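```bash
python3 -c "
from h import *
crop('w5',230,115,330,215,7,'c8')"
```

```text
(no output)
```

View pics/c8.png

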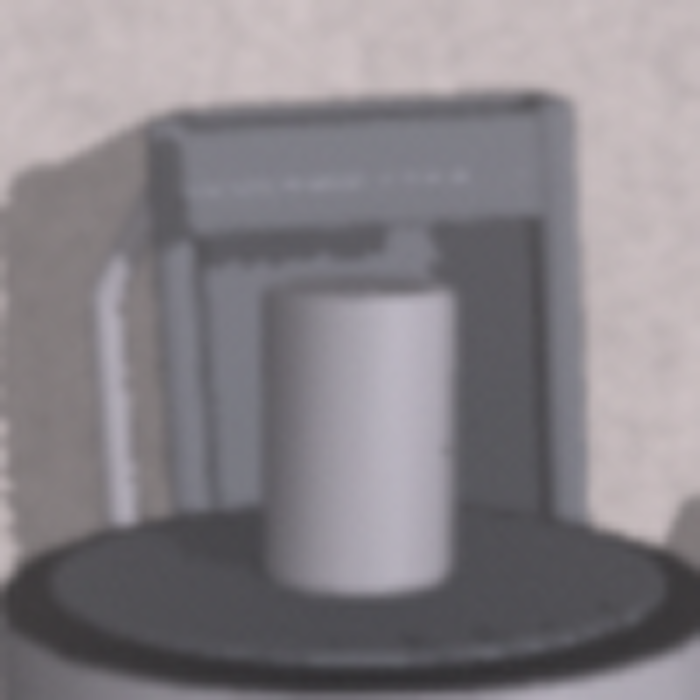

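```bash
cat > fit2.py <<'E'
from fit import *
C=lambda u,v:(u/4+210,v/4+50)
O1=[('w1',*C(88,583),-.062,1,.0555,0),('w1',*C(232,695),-.062,-1,.0555,0),('w1',*C(203,738),-.079,-1,.0555,0),('w1',*C(52,617),-.079,1,.0555,0),
('w1',*C(405,195),.085,1,.072,1),('w1',*C(580,367),.085,-1,.072,1),('w1',*C(455,150),.107,1,.072,1),('w1',*C(630,317),.107,-1,.072,1)]
D=lambda u,v:(u/7+230,v/7+115)
O2=[('w5',*D(187,234),-.062,-1,.0555,0),('w5',*D(545,214),-.062,1,.0555,0),('w5',*D(182,125),-.079,-1,.0555,0),('w5',*D(545,104),-.079,1,.0555,0)]
def W(p,l):
    c,s=np.cos(p[2]),np.sin(p[2]);return [p[0]+c*l[0]-s*l[1],p[1]+s*l[0]+c*l[1],l[2]]
def fit(O):
    def r(p):
        o=[]
        for f,u,v,a,sg,z,k in O:
            q=proj(f,W(p,[a,sg*(p[3] if k==0 else .036),z]));o+=[q[0]-u,q[1]-v]
        return o
    s=least_squares(r,[.52,-.21,-.44,.029]);return s.x,np.array(s.fun).round(1)
if __name__=='__main__':
    for O in (O1,O2,O1+O2): print(*fit(O))
    S=lambda u,v:(u/5+90,v/5+210)
E
python3 fit2.py; python3 -c "
from h import *
C=lambda u,v:(u/7+230,v/7+115)
s,_=load('w5');M=R.from_quat(s['tool_rot']).as_matrix()
for n,q in dict(tip=(362,288),base=(362,590)).items():
    for z in (.011,.009): print(n,M.T@(at('w5',*C(*q),s['tcp_pos'][2]+z)-s['tcp_pos']))"
```

```text
[ 0.5261329  -0.20978545 -0.42536555  0.02915683] [-0.6 -0.3 -0.5  2.1 -2.1  0.9 -0.3  1.3 -0.9 -0.1  2.   0.6 -0.1 -3.1
  2.4 -0.8]
[ 0.52605251 -0.20726049 -0.4341142   0.02919306] [ 0.1 -0.4  0.3 -0.4 -0.1  0.3 -0.3  0.5]
[ 0.52615429 -0.20878925 -0.43383258  0.02915905] [-1.6 -1.  -1.7  1.7 -3.4  0.5 -1.3  0.6 -1.1 -0.2  1.5  0.9 -0.2 -3.
  2.  -0.3 -1.   0.3 -0.9  0.3 -1.3  1.  -1.5  1.2]
tip [ 0.00077266 -0.06072804 -0.01087489]
tip [ 0.00078058 -0.06048505 -0.00887539]
base [ 0.00079934 -0.03983421 -0.01091795]
base [ 0.00080761 -0.03931612 -0.00891901]
```

Emit:
servo_tool(
  fingers=[0,0,0,0,0,0,0,0],
  linear=[
    [0.0039,0.0004,0.02],
    [0,0,0.03],
    [0,0,0.03],
    [0,0,0.03],
    [0,0,0.03],
    [0,0,0.03],
    [0,0,0.015],
    [0,0,0],
  ],
  yaw=[-0.061,0,0,0,0,0,0,0],
)

```text
clock: 7.2
tcp_pos: [0.5099, -0.1975, 0.0748]
tool_rot: [0.84, 0.543, -0.002, -0.003]
contact_force: [-1.0, -0.3, -2.8]
grip_width: 0.0497
```

Emit:
servo_tool(
  fingers=[0,0,0],
  linear=[
    [0,0,0],
    [0,0,0],
    [0,0,0],
  ],
  yaw=[0,0,0],
)

```text
clock: 7.45
tcp_pos: [0.5137, -0.1997, 0.0798]
tool_rot: [0.84, 0.543, 0.001, 0.001]
contact_force: [0.2, 0.1, -2.3]
grip_width: 0.0492
```

```bash
python3 tl.py 0.5112 -0.2019 1 0; python3 -c "
from h import *
cap('wrist','w6');cap('scene','s6');crop('s6',60,150,260,330,4,'c9')"
```

```text
7.45 [ 0.5137 -0.1997  0.0798] 0.0492470172982737 xang 65.74 [ 0.77  0.54 -0.65  1.94  0.45  0.81  1.01]
0 [-0.003, -0.0014]
```

View pics/w6.png

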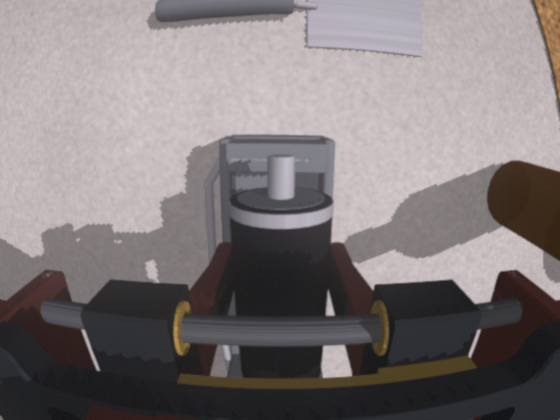

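View pics/c9.png

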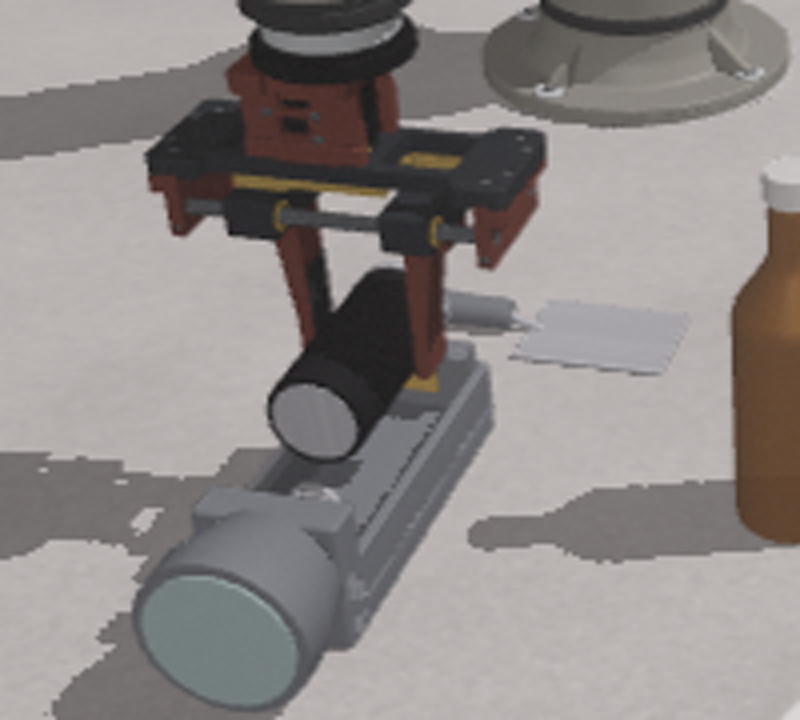

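```bash
python3 -c "
from h import *
s,_=cap('wrist','w7');print(s['tcp_pos'],s['clock']);crop('w7',200,125,350,225,5,'c10')"
```

```text
[ 0.51327489 -0.20004756  0.07950583] 7.55
```

View pics/c10.png

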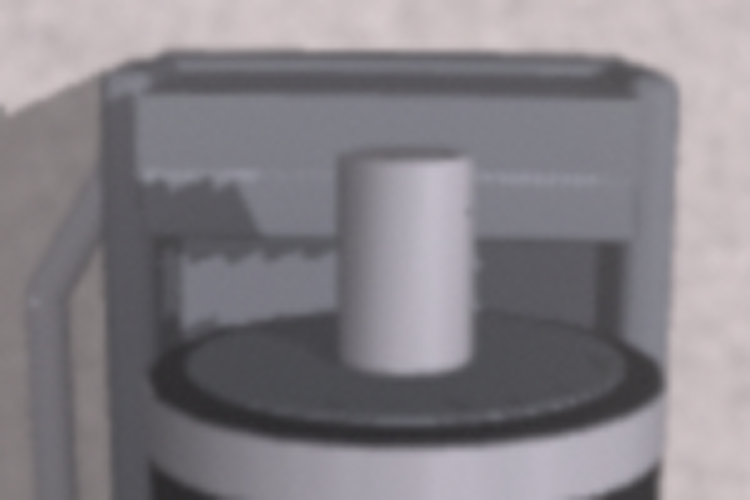

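Run:
```python
from fit2 import *
E=lambda u,v:(u/5+200,v/5+125)
O3=[('w7',*E(145,240),-.062,-1,.0555,0),('w7',*E(632,238),-.062,1,.0555,0),('w7',*E(136,96),-.079,-1,.0555,0),('w7',*E(637,95),-.079,1,.0555,0)]
for O in (O3,O2+O3,O1+O2+O3): print(*fit(O))
p=fit(O2+O3)[0]
s,_=load('w7');c_,s_=np.cos(p[2]),np.sin(p[2])
for n,q in dict(tip=(405,150),base=(405,368)).items():
    P=at('w7',*E(*q),s['tcp_pos'][2]+.011)-s['tcp_pos'];M=R.from_quat(s['tool_rot']).as_matrix();print(n,M.T@P)
    d=P+s['tcp_pos']-np.array([p[0],p[1],0]);print('lantern',c_*d[0]+s_*d[1],-s_*d[0]+c_*d[1])
d=s['tcp_pos']-np.array([p[0],p[1],0]);print('tcp lantern',c_*d[0]+s_*d[1],-s_*d[0]+c_*d[1])
```

```text
[ 0.52668851 -0.20740021 -0.42063394  0.02870297] [-0.4  0.1  0.2  0.1  0.4  0.  -0.2 -0.2]
[ 0.52655534 -0.20737568 -0.42355223  0.02880494] [ 0.   0.3 -0.5 -0.1 -0.4  1.  -1.3  0.7 -0.4 -0.3  0.6  0.   0.6 -0.4
  0.4 -0.3]
[ 0.52623553 -0.20849239 -0.43411676  0.02885192] [-1.6 -0.9 -2.1  1.5 -3.8  0.2 -1.3  0.6 -1.3 -0.3  1.3  0.8 -0.4 -3.1
  1.8 -0.5 -0.4  0.2 -0.9  0.3 -0.7  0.9 -1.5  1.2 -1.3 -0.5 -0.2  0.8
 -0.  -0.6 -0.1  0.5]
tip [ 0.00057489 -0.06127393 -0.01115462]
lantern -0.07642042783081798 0.0018220544384738545
base [ 0.00059186 -0.04019278 -0.01110143]
lantern -0.05533920419701044 0.0018304602051249057
tcp lantern -0.01511878668351133 0.0012222883179359807
```

Emit:
servo_tool(
  fingers=[0,0,0,0,0,0],
  linear=[
    [-0.0018,0.001,0],
    [0,0,0.01],
    [0,0,0.01],
    [0,0,0.006],
    [0,0,0],
    [0,0,0],
  ],
  yaw=[0,0,0,0,0,0],
)

```text
clock: 8.1
tcp_pos: [0.512, -0.2016, 0.0512]
tool_rot: [0.84, 0.543, -0.0, -0.001]
contact_force: [-0.3, 0.0, -3.3]
grip_width: 0.0492
```

```bash
python3 -c "
from h import *
s,_=cap('wrist','w8');print(s['tcp_pos'],s['clock'],s['contact_force']);crop('w8',160,105,400,285,3,'c11')"
```

```text
[ 0.51197281 -0.20162659  0.05124759] 8.1 [-0.27047302  0.00614977 -3.25109501]
```

View pics/c11.png

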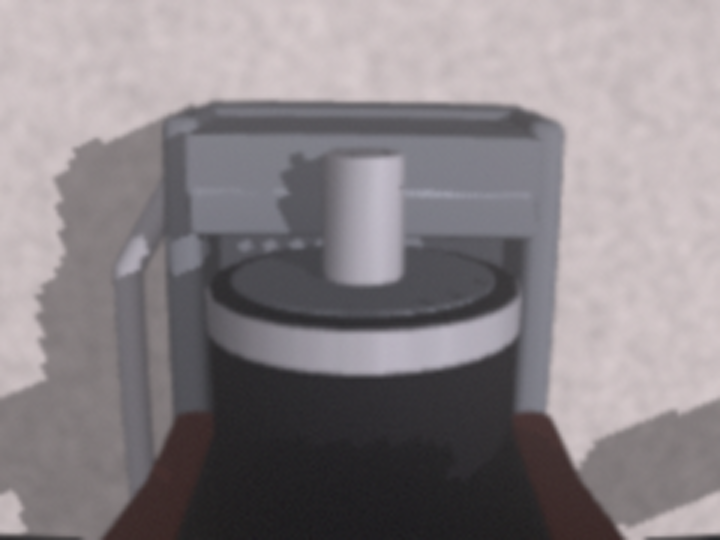

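Emit:
servo_tool(
  fingers=[0,0,0,0],
  linear=[
    [0,0,0.002],
    [0,0,0.002],
    [0,0,0.001],
    [0,0,0],
  ],
  yaw=[0,0,0,0],
)

```text
clock: 8.48
tcp_pos: [0.5132, -0.202, 0.0475]
tool_rot: [0.84, 0.543, 0.0, 0.001]
contact_force: [1.1, -1.0, 0.4]
grip_width: 0.0494
```

```bash
python3 -c "
from h import *
s,_=cap('scene','s9');print(s['tcp_pos'],s['clock'],s['contact_force'],s['wrist_torque']);crop('s9',100,190,240,320,5,'c12')"
```

```text
[ 0.51319968 -0.20203234  0.04746152] 8.4833 [ 1.12609944 -1.01270949  0.39302469] [ 0.09070279 -0.12787642  0.00189168]
```

View pics/c12.png

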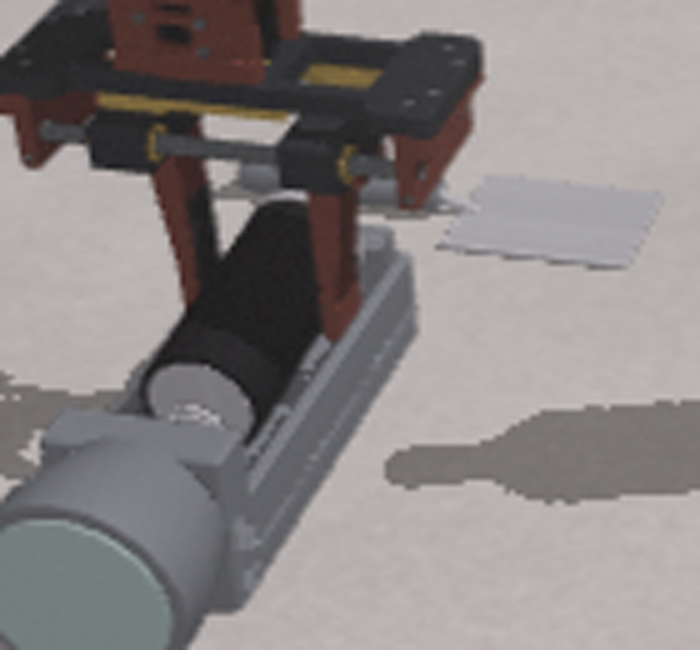

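Emit:
servo_tool(
  fingers=[0,0,0],
  linear=[
    [0,0,0.001],
    [0,0,0.001],
    [0,0,0],
  ],
  yaw=[0,0,0],
)

```text
clock: 8.78
tcp_pos: [0.5133, -0.2021, 0.0453]
tool_rot: [0.84, 0.543, 0.001, 0.001]
contact_force: [2.3, -0.2, 0.7]
grip_width: 0.0496
```

```bash
python3 -c "
from h import *
s,_=cap('scene','s10');print(s['tcp_pos'],s['clock'],s['contact_force'],s['wrist_torque']);crop('s10',100,190,240,320,5,'c13')
cap('wrist','w10')"
```

```text
[ 0.51325766 -0.20212911  0.04532868] 8.7833 [ 2.34962285 -0.17548552  0.71548702] [-0.11253445 -0.53690756 -0.06032996]
```

View pics/c13.png

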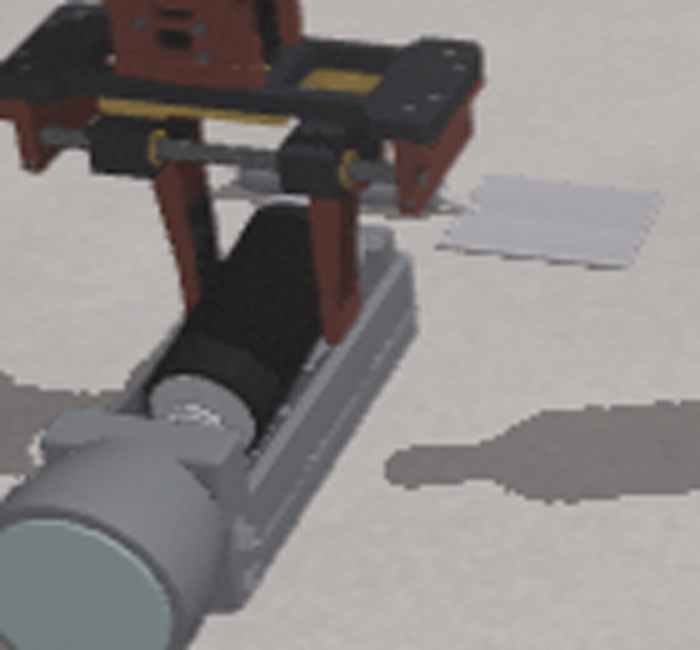

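View pics/w10.png

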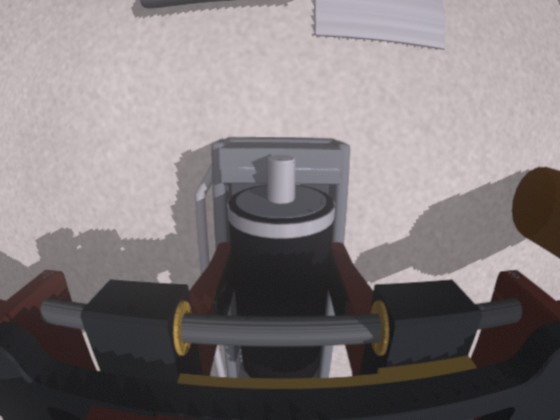

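Emit:
servo_tool(
  fingers=[0.7,0.8,0.9,1,1,1],
  linear=[
    [0,0,0],
    [0,0,0],
    [0,0,0],
    [0,0,0],
    [0,0,0],
    [0,0,0],
  ],
  yaw=[0,0,0,0,0,0],
)

```text
clock: 9.38
tcp_pos: [0.5122, -0.2019, 0.045]
tool_rot: [0.84, 0.543, -0.0, -0.0]
contact_force: [0.2, -0.5, -0.4]
grip_width: 0.0855
```

```bash
python3 -c "
from h import *
s,_=cap('scene','s11');print(s['tcp_pos'],s['clock'],s['contact_force'],s['grip_width']);crop('s11',100,190,240,320,5,'c14')
cap('wrist','w11');crop('w11',160,105,400,285,3,'c15')"
```

```text
[ 0.5122382  -0.20191994  0.04497908] 9.3833 [ 0.2311875  -0.5063798  -0.41554191] 0.0855162547622376
```

View pics/c14.png

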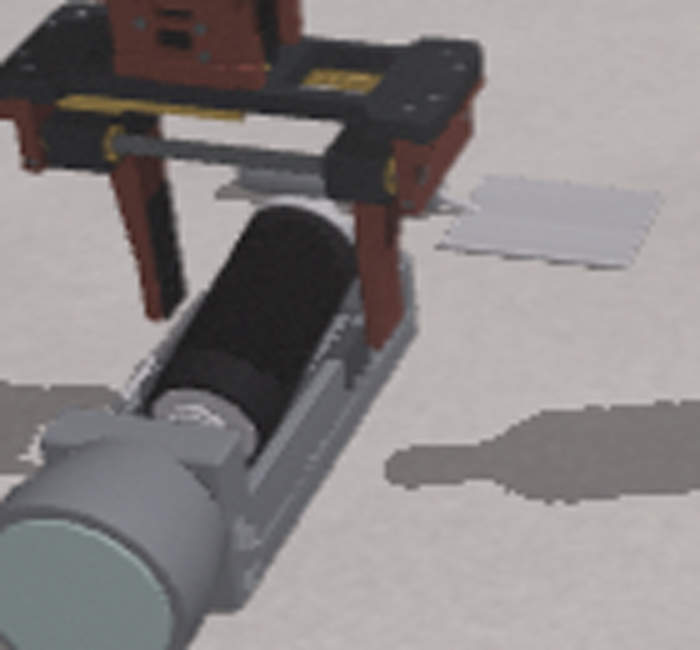

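View pics/c15.png

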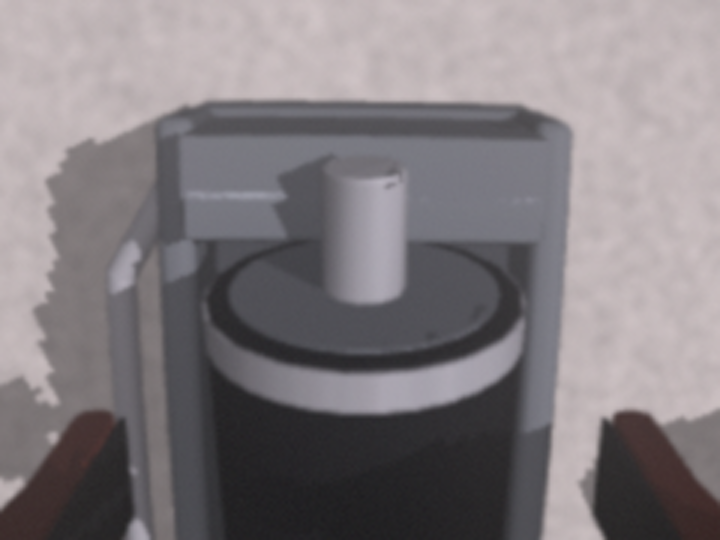

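Emit:
servo_tool(
  fingers=[1,1,0.5,0,0,0,0,0],
  linear=[
    [0,0,-0.03],
    [0,0,-0.03],
    [0,0,-0.025],
    [0,-0.02,0],
    [0,-0.025,0],
    [0,-0.013,0],
    [0,0,0],
    [0,0,0],
  ],
  yaw=[0,0,0,0,0,0,0,0],
)

```text
clock: 10.15
tcp_pos: [0.4594, -0.1783, 0.1303]
tool_rot: [0.84, 0.543, -0.0, 0.0]
contact_force: [0.4, -0.1, 1.1]
grip_width: 0.0514
```

Emit:
servo_tool(
  fingers=[0,0,0,0],
  linear=[
    [0,0,0],
    [0,0,0],
    [0,0,0],
    [0,0,0],
  ],
  yaw=[0,0,0,0],
)

```text
clock: 10.48
tcp_pos: [0.4601, -0.1782, 0.13]
tool_rot: [0.84, 0.543, 0.0, -0.0]
contact_force: [0.4, 0.4, 1.1]
grip_width: 0.0247
```

```bash
python3 -c "
from h import *
s,_=cap('wrist','w12');print(s['tcp_pos'],s['clock'],s['contact_force'],s['grip_width']);
p=[.5265,-.2075,-.4285];d=s['tcp_pos']-np.array([p[0],p[1],0]);c,q=np.cos(p[2]),np.sin(p[2]);print('lantern',c*d[0]+q*d[1],-q*d[0]+c*d[1]);cap('scene','s12');crop('s12',100,160,260,320,4,'c16')"
```

```text
[ 0.46012473 -0.17818063  0.12995965] 10.4833 [0.40065236 0.41487921 1.11430225] 0.024682446948205046
lantern -0.0725566818848233 -0.0009107784827587576
```

View pics/w12.png

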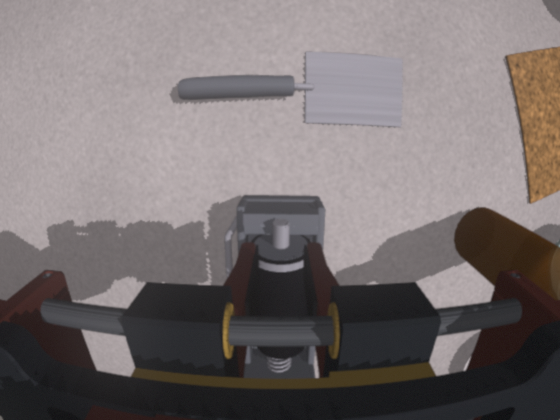

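View pics/c16.png

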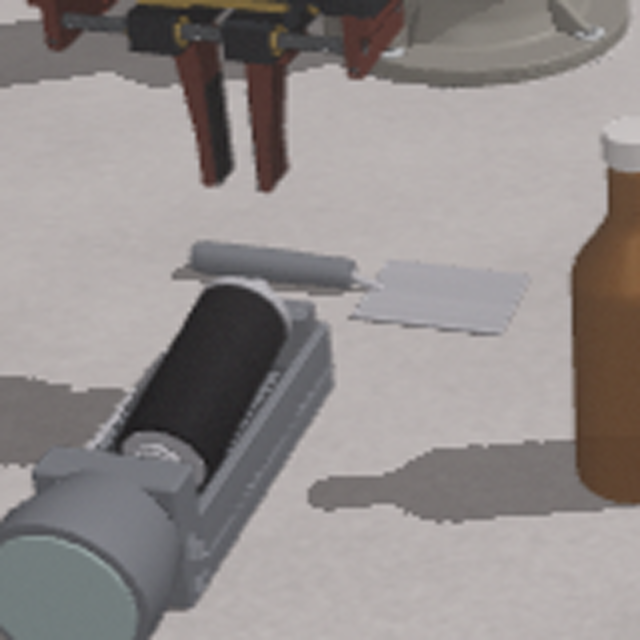

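Emit:
servo_tool(
  fingers=[0,0,0,0,0,0],
  linear=[
    [0,0,0.02],
    [0,0,0.02],
    [0,0,0.011],
    [0,0,0],
    [0,0,0],
    [0,0,0],
  ],
  yaw=[0,0,0,0,0,0],
)

```text
clock: 11.08
tcp_pos: [0.4602, -0.1781, 0.0798]
tool_rot: [0.84, 0.543, 0.0, 0.0]
contact_force: [0.2, -0.4, -0.6]
grip_width: 0.0004
```

Emit:
servo_tool(
  fingers=[0,0,0,0,0],
  linear=[
    [0,0.003,0],
    [0,0.003,0],
    [0,0.002,0],
    [0,0,0],
    [0,0,0],
  ],
  yaw=[0,0,0,0,0],
)

```text
clock: 11.5
tcp_pos: [0.4672, -0.1815, 0.0793]
tool_rot: [0.84, 0.542, 0.0, 0.0]
contact_force: [0.2, -0.2, -0.3]
grip_width: 0.0004
```

```bash
cat > st.py <<'E'
from h import *
import sys
n=sys.argv[1]
s,_=cap('wrist','w'+n);print(s['tcp_pos'],s['clock'],'F',s['contact_force'].round(1),s['grip_width']);
p=[.5265,-.2075,-.4285];c,q=np.cos(p[2]),np.sin(p[2])
d=s['tcp_pos']-np.array([p[0],p[1],0]);f=s['contact_force'];print('lantern',c*d[0]+q*d[1],-q*d[0]+c*d[1],'F',c*f[0]+q*f[1],-q*f[0]+c*f[1])
cap('scene','s'+n)
a=cv2.imread('pics/s'+n+'.png')[170:320,90:240];b=cv2.imread('pics/w'+n+'.png')[120:400,140:420]
cv2.imwrite('pics/q'+n+'.png',np.hstack([cv2.resize(a,(399,400),interpolation=2),cv2.resize(b,(400,400),interpolation=2)]))
E
python3 st.py 13
```

```text
[ 0.467185   -0.18151714  0.07930774] 11.5 F [ 0.2 -0.2 -0.3] 0.00035468515011508956
lantern -0.06474839352793381 -0.0010120403941576948 F 0.22442323246589804 -0.12333247526487434
```

View pics/q13.png

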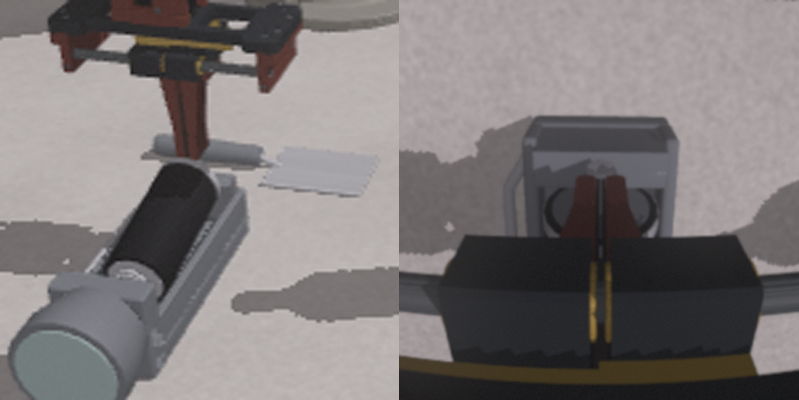

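Emit:
servo_tool(
  fingers=[0,0,0,0,0],
  linear=[
    [0,0.002,0],
    [0,0.002,0],
    [0,0.002,0],
    [0,0,0],
    [0,0,0],
  ],
  yaw=[0,0,0,0,0],
)

```text
clock: 12.02
tcp_pos: [0.4721, -0.1838, 0.0789]
tool_rot: [0.84, 0.543, -0.0, -0.0]
contact_force: [-1.2, 0.4, -0.5]
grip_width: 0.0003
```

```bash
python3 st.py 14|tail -1
```

```text
lantern -0.05931739584221348 -0.0010487521083311566 F -1.2311963367466883 -0.1333510984204766
```

Emit:
servo_tool(
  fingers=[0,0,0,0,0],
  linear=[
    [0,0.002,0],
    [0,0.002,0],
    [0,0.002,0],
    [0,0.001,0],
    [0,0,0],
  ],
  yaw=[0,0,0,0,0],
)

```text
clock: 12.53
tcp_pos: [0.4774, -0.1863, 0.0785]
tool_rot: [0.84, 0.543, -0.001, -0.001]
contact_force: [-4.9, 1.8, 0.4]
grip_width: 0.0002
```

```bash
python3 st.py 15|tail -1
```

```text
lantern -0.05349451479533162 -0.0010981532677954743 F -5.214529071208126 -0.34957139384659874
```

View pics/q15.png

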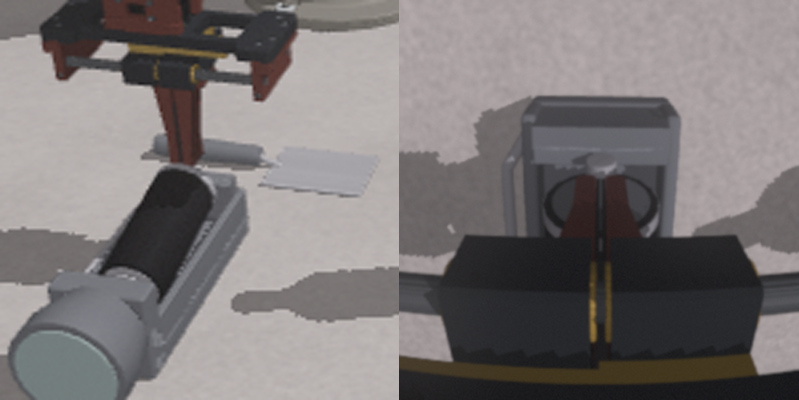

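Emit:
servo_tool(
  fingers=[0,0,0,0,0,0],
  linear=[
    [0,0.002,0],
    [0,0.002,0],
    [0,0.002,0],
    [0,0.002,0],
    [0,0,0],
    [0,0,0],
  ],
  yaw=[0,0,0,0,0,0],
)

```text
clock: 13.13
tcp_pos: [0.4833, -0.1891, 0.078]
tool_rot: [0.84, 0.543, -0.002, -0.002]
contact_force: [-7.4, 4.1, -0.2]
grip_width: 0.0006
```

```bash
python3 st.py 16|tail -1
```

```text
lantern -0.04690174723726372 -0.00118348787675664 F -8.403721296663814 0.7020807170928309
```

View pics/q16.png

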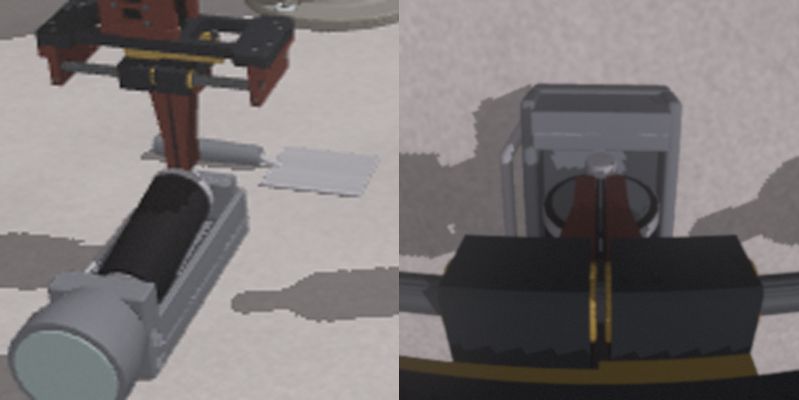

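Emit:
servo_tool(
  fingers=[0,0,0,0],
  linear=[
    [0,0.002,0],
    [0,0.0018,0],
    [0,0,0],
    [0,0,0],
  ],
  yaw=[0,0,0,0],
)

```text
clock: 13.57
tcp_pos: [0.486, -0.1903, 0.0778]
tool_rot: [0.84, 0.543, -0.003, -0.003]
contact_force: [-9.0, 3.8, 2.1]
grip_width: 0.0004
```

```bash
python3 st.py 17|tail -1; python3 -c "
from h import *
crop('w17',200,140,360,280,5,'c17')"
```

```text
lantern -0.043985403273206096 -0.001221256466028154 F -9.764310698445259 -0.2632634061603767
```

View pics/c17.png

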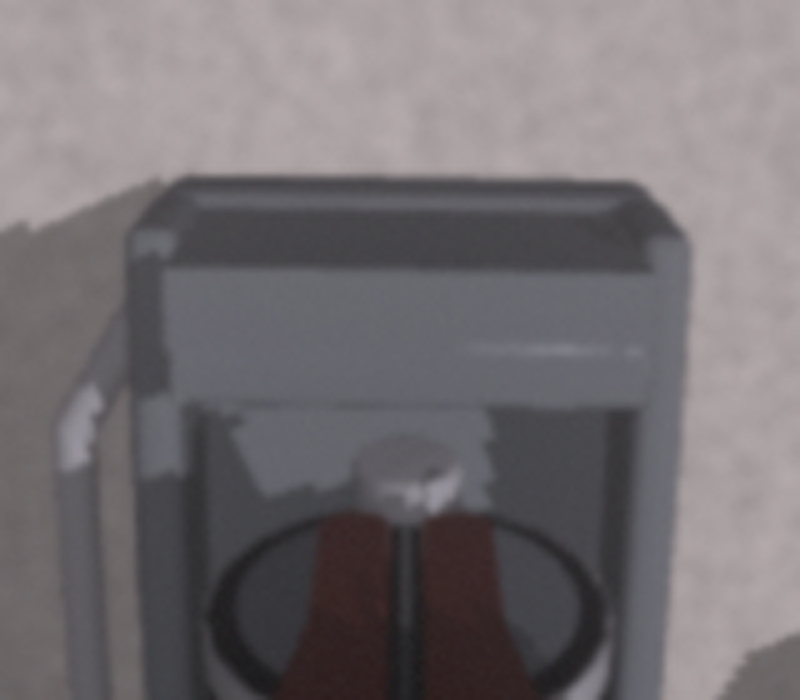

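Emit:
servo_tool(
  fingers=[0,0,0,0,0,0,0],
  linear=[
    [0,0,0.002],
    [0,0,0.002],
    [0,0,0.002],
    [0,0,0.002],
    [0,-0.0005,0.002],
    [0,0,0],
    [0,0,0],
  ],
  yaw=[0,0,0,0,0,0,0],
)

```text
clock: 14.25
tcp_pos: [0.4834, -0.1894, 0.0671]
tool_rot: [0.84, 0.543, -0.004, -0.004]
contact_force: [-12.1, 6.3, 2.0]
grip_width: 0.0007
```

```bash
python3 st.py 18
```

```text
[ 0.48343873 -0.18936011  0.0670984 ] 14.25 F [-12.1   6.3   2. ] 0.0006691923007933216
lantern -0.046705347511476335 -0.0013923947574942877 F -13.670223707071267 0.735579377699568
```

View pics/q18.png

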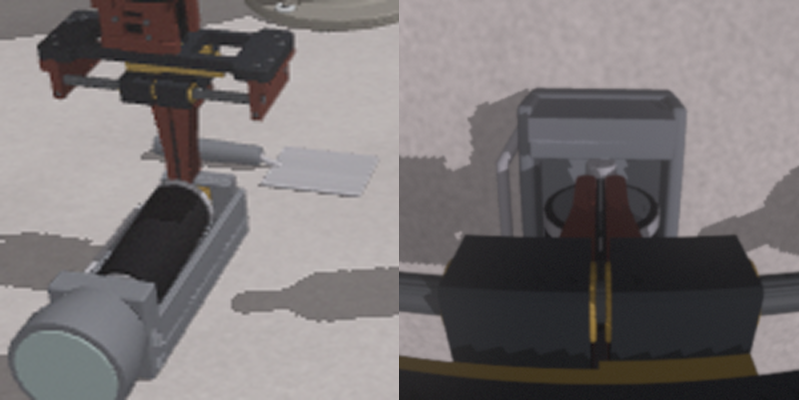

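```bash
python3 -c "
from h import *
crop('w18',200,140,360,280,5,'c18');crop('s18',120,210,220,290,8,'c19')"
```

```text
(no output)
```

View pics/c18.png

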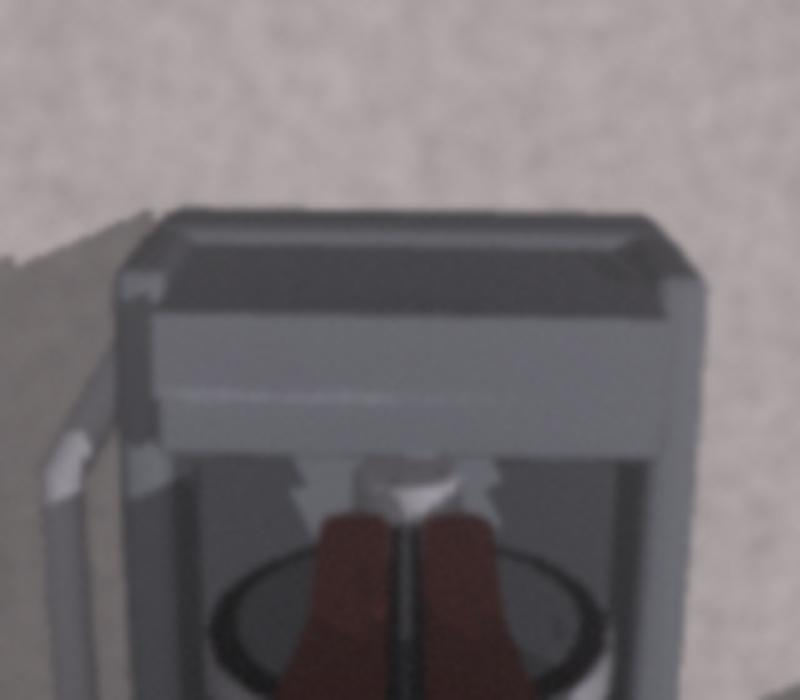

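View pics/c19.png

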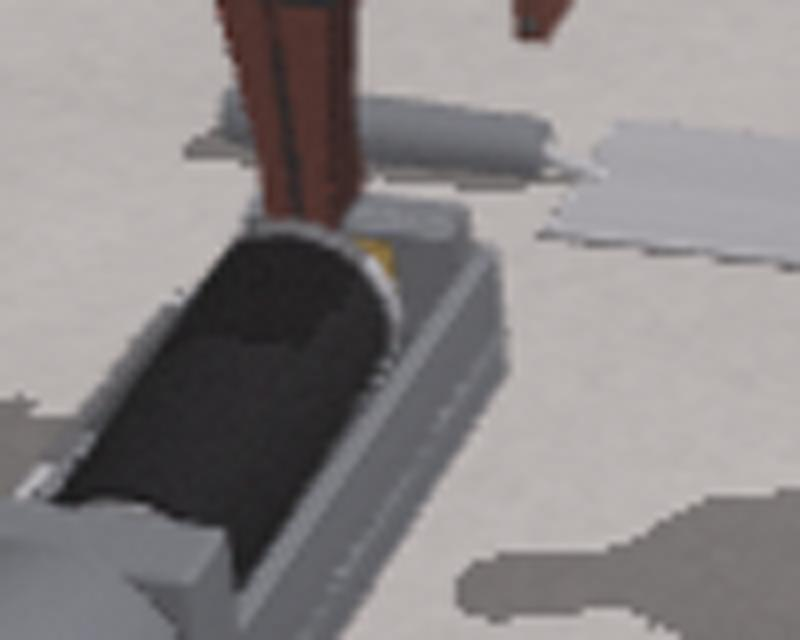

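Emit:
servo_tool(
  fingers=[0,0,0,0,0,0,0],
  linear=[
    [0,-0.001,0.001],
    [0,0,0.002],
    [0,0,0.002],
    [0,-0.0005,0.002],
    [0,0,0.001],
    [0,0,0],
    [0,0,0],
  ],
  yaw=[0,0,0,0,0,0,0],
)

```text
clock: 14.93
tcp_pos: [0.4827, -0.1889, 0.0599]
tool_rot: [0.84, 0.543, -0.004, -0.004]
contact_force: [-14.0, 6.5, 8.1]
grip_width: 0.0004
```

```bash
python3 st.py 19; python3 -c "
from h import *
crop('w19',200,140,360,280,5,'c18');crop('s19',120,210,220,290,8,'c19')"
```

```text
[ 0.48270436 -0.18885405  0.05990915] 14.9333 F [-14.    6.5   8.1] 0.00039803236476915877
lantern -0.04758360266323393 -0.001237220003539534 F -15.429558463271116 0.06916658721182056
```

View pics/c18.png

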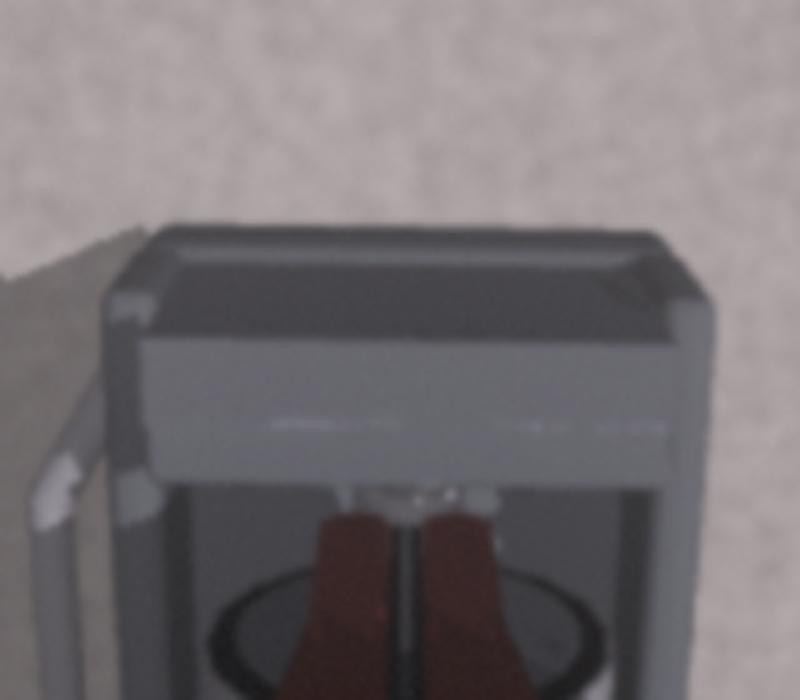

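View pics/c19.png

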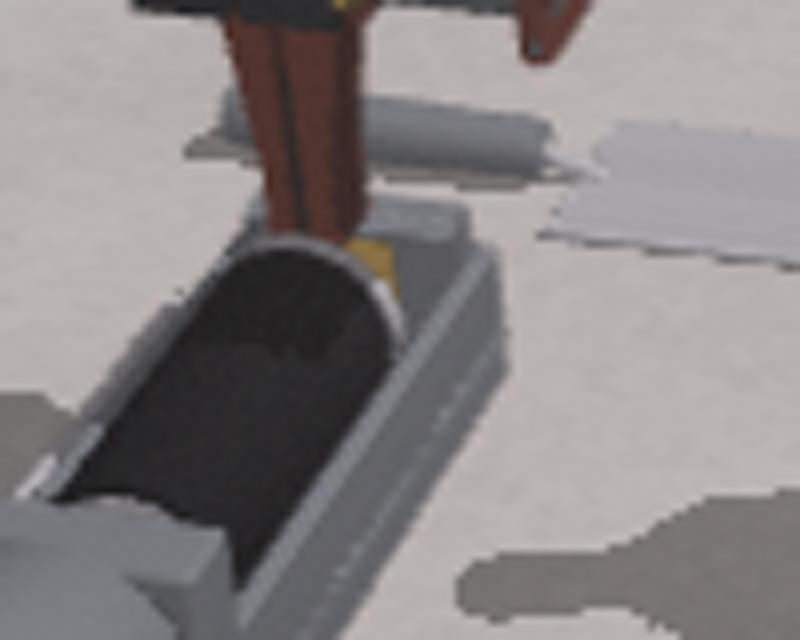

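Run:
```python
from fit2 import *
p=[.5265,-.2075,-.4285]
for z in (.066,.068,.072,.076): print(z,[ (((u-120)*8).round(),((v-210)*8).round()) for u,v in [proj('s19',W(p,[-.037,0,z]))]])
# known: wall top corners, housing
for l in ([-.069,.029,.0555],[-.069,-.029,.0555],[.085,.036,.072],[.085,-.036,.072]): u,v=proj('s19',W(p,l));print(l,(u-120)*8,(v-210)*8)
```

```text
0.066 [(np.float64(304.0), np.float64(231.0))]
0.068 [(np.float64(303.0), np.float64(224.0))]
0.072 [(np.float64(301.0), np.float64(212.0))]
0.076 [(np.float64(300.0), np.float64(199.0))]
[-0.069, 0.029, 0.0555] 458.2300286029722 211.92719541577662
[-0.069, -0.029, 0.0555] 253.0564682740121 187.89532059710814
[0.085, 0.036, 0.072] 240.27521518403046 509.5132315956448
[0.085, -0.036, 0.072] -50.52305466494727 471.71858917082955
```

Emit:
servo_tool(
  fingers=[0,0,0,0,0,0,0],
  linear=[
    [0,-0.002,0],
    [0,-0.002,0],
    [0,-0.002,0],
    [0,-0.002,0],
    [0,-0.002,0],
    [0,0,0],
    [0,0,0],
  ],
  yaw=[0,0,0,0,0,0,0],
)

```text
clock: 15.62
tcp_pos: [0.4766, -0.1859, 0.0604]
tool_rot: [0.84, 0.543, -0.001, -0.001]
contact_force: [-5.6, 2.8, 0.9]
grip_width: 0.0004
```

```bash
python3 st.py 20; python3 -c "
from h import *
crop('w20',200,140,360,280,4,'c18');crop('s20',120,210,220,290,7,'c19')"
```

```text
[ 0.47664251 -0.1858775   0.06035827] 15.6167 F [-5.6  2.8  0.9] 0.00042718309994314055
lantern -0.05433417364020279 -0.0010485202702045712 F -6.2897410081614975 0.1817937418270792
```

View pics/c18.png

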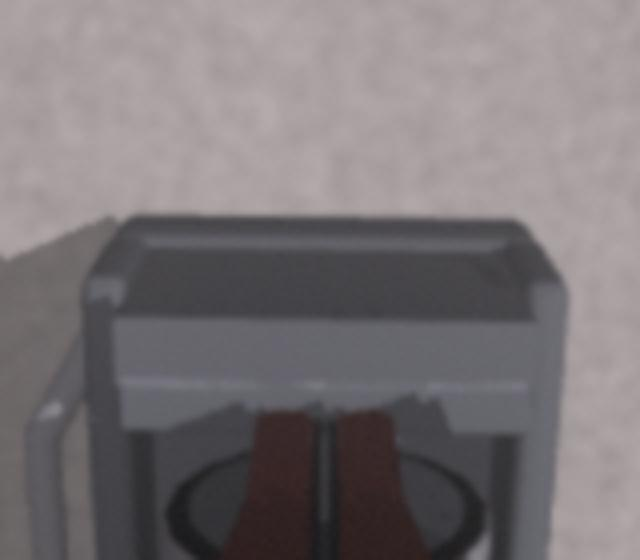

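View pics/c19.png

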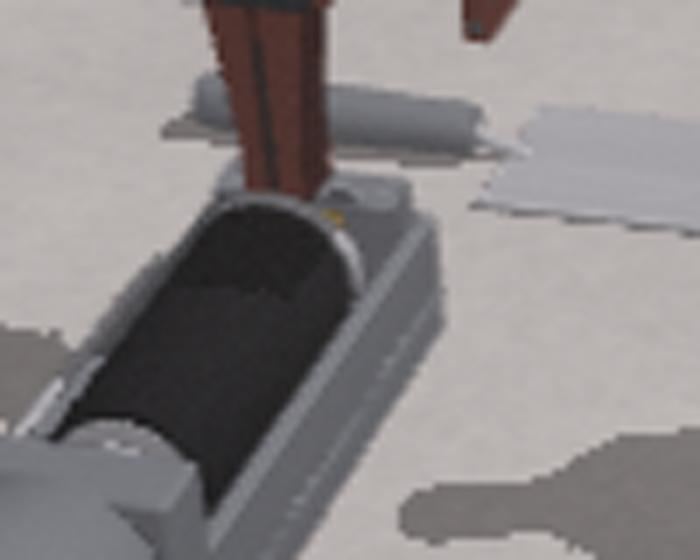

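Stud is under the lip and the cell is following the finger back. Continuing the retreat.

Emit:
servo_tool(
  fingers=[0,0,0,0,0,0,0,0],
  linear=[
    [0,-0.002,0],
    [0,-0.002,0],
    [0,-0.002,0],
    [0,-0.003,0],
    [0,-0.004,0],
    [0,-0.006,0],
    [0,0,0],
    [0,0,0],
  ],
  yaw=[0,0,0,0,0,0,0,0],
)

```text
clock: 16.38
tcp_pos: [0.4612, -0.1789, 0.0613]
tool_rot: [0.84, 0.543, 0.0, 0.0]
contact_force: [-0.5, -0.2, -0.1]
grip_width: 0.0005
```

Emit:
servo_tool(
  fingers=[0,0,0,0,0,0],
  linear=[
    [0,-0.01,-0.02],
    [0,0,-0.03],
    [0,0,-0.03],
    [0,0,-0.03],
    [0,0,0],
    [0,0,0],
  ],
  yaw=[0,0,0,0,0,0],
)

```text
clock: 16.88
tcp_pos: [0.4534, -0.1754, 0.1726]
tool_rot: [0.84, 0.542, 0.001, 0.002]
contact_force: [0.3, 0.1, -0.9]
grip_width: 0.0002
```

```bash
python3 st.py 21; python3 -c "
from h import *
crop('w21',170,160,390,380,3,'c18');crop('s21',90,200,230,320,5,'c19')"
```

```text
[ 0.45342732 -0.17537329  0.17264903] 16.8833 F [ 0.3  0.1 -0.9] 0.00024430361597454684
lantern -0.07981505300413885 -0.0011400625781273661 F 0.26151198843752627 0.26310258980912293
```

View pics/c18.png

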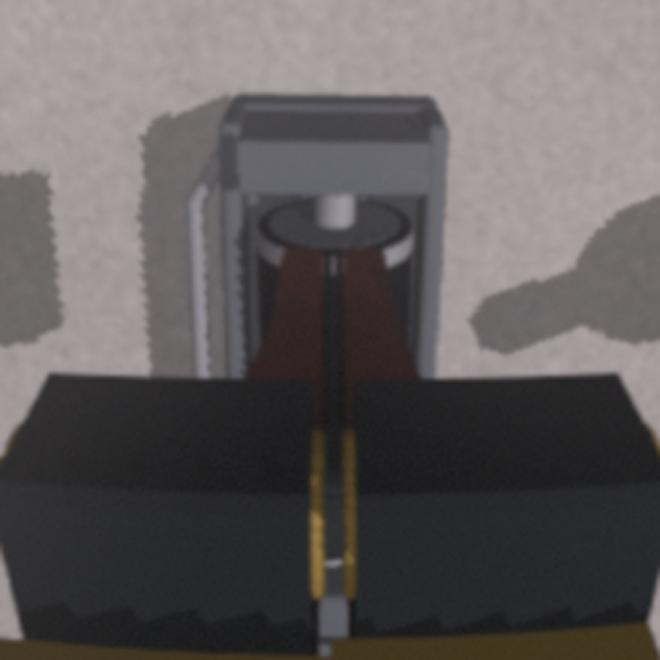

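View pics/c19.png

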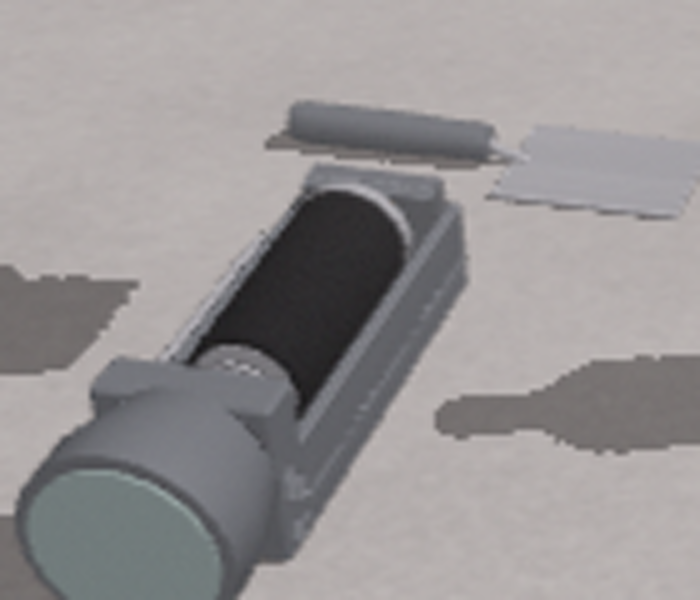

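Emit:
servo_tool(
  fingers=[0,0,0,0,0,0,0,0],
  linear=[
    [0,0.02,-0.03],
    [0,0.03,-0.02],
    [0,0.03,0],
    [0,0.03,0],
    [0,0.03,0],
    [0,0.02,0],
    [0,0,0],
    [0,0,0],
  ],
  yaw=[0,0,0,0,0,0,0,0],
)

```text
clock: 17.65
tcp_pos: [0.5976, -0.2401, 0.2185]
tool_rot: [0.84, 0.543, -0.001, -0.002]
contact_force: [-0.1, 0.3, -0.2]
grip_width: 0.0007
```

```bash
python3 st.py 22; python3 -c "
from h import *
crop('w22',170,40,390,250,3,'c18')
cap('top','t22');crop('t22',170,60,460,290,2,'c20')
p=[.5265,-.2075,-.4285];c,q=np.cos(p[2]),np.sin(p[2])
for n,u in dict(base=(337,226),).items():
  P=at('w21',u[0]/3+170,u[1]/3+160,.043);d=P-np.array([p[0],p[1],0]);print(n,c*d[0]+q*d[1],-q*d[0]+c*d[1])
"
```

```text
[ 0.59762021 -0.24012295  0.21853984] 17.65 F [-0.1  0.3 -0.2] 0.000690485020351192
lantern 0.07824529479966888 -0.0001225741197846235 F -0.2510169059250062 0.2473472625045026
base -0.04681899223215004 0.0011112888250152282
```

View pics/c18.png

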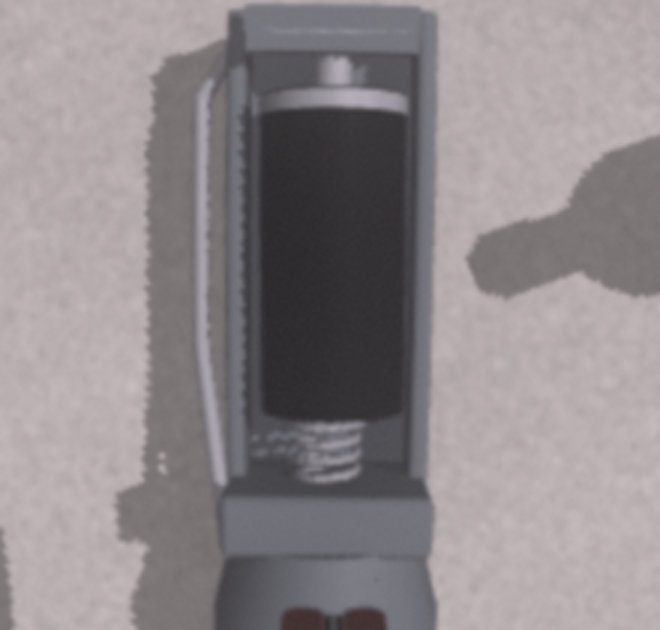

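View pics/c20.png

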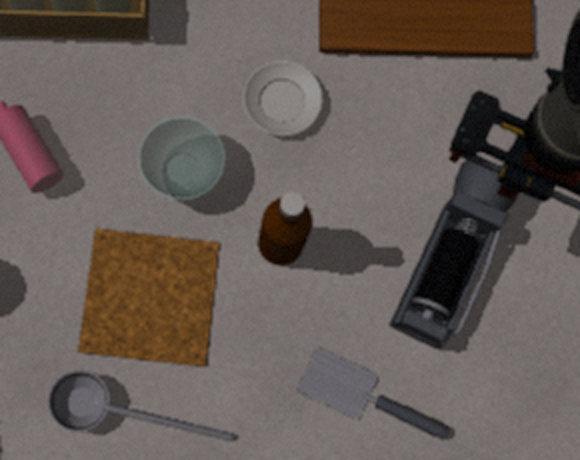

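```bash
python3 -c "
from h import *
crop('w22',240,40,330,110,8,'c21')
p=[.5265,-.2075,-.4285]
def W(l):
    c,s=np.cos(p[2]),np.sin(p[2]);return [p[0]+c*l[0]-s*l[1],p[1]+s*l[0]+c*l[1],l[2]]
for n,l in dict(lipL=[-.062,-.029,.0555],lipR=[-.062,.029,.0555],backtop=[-.079,0,.0555],studtop69=[-.069,0,.0495],studtop62=[-.062,0,.0495],facetop=[-.049,0,.068],faceT44=[-.044,0,.068],hous=[.085,0,.072],flattop=[.061,0,.068]).items():
    u,v=proj('w22',W(l));print(n,round((u-240)*8),round((v-40)*8),round((u-170)*3),round((v-40)*3))
"
```

```text
lipL 92 140 244 52
lipR 562 142 421 53
backtop 328 8 333 3
studtop69 327 93 333 35
studtop62 327 146 333 55
facetop 327 223 332 84
faceT44 326 264 332 99
hous 321 1324 330 496
flattop 322 1126 331 422
```

View pics/c21.png

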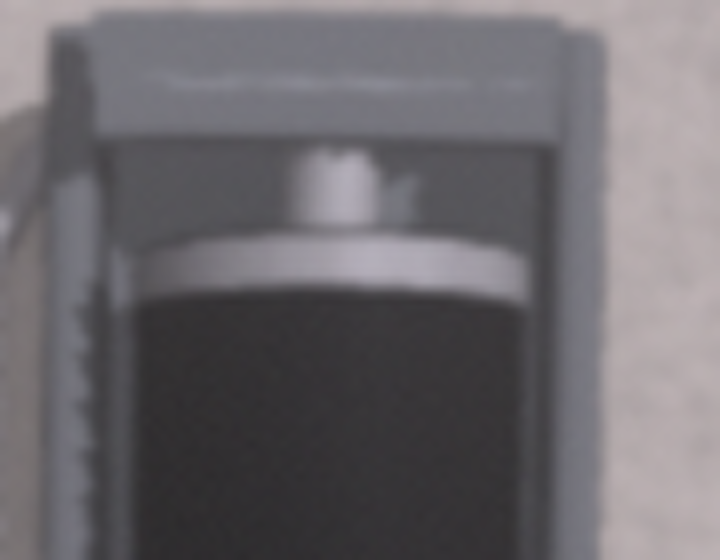

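Run:
```python
from h import *
crop('w22',250,160,320,200,9,'c22')
p=[.5265,-.2075,-.4285]
def W(l):
    c,s=np.cos(p[2]),np.sin(p[2]);return [p[0]+c*l[0]-s*l[1],p[1]+s*l[0]+c*l[1],l[2]]
def sil(f,x,z0):  # silhouette of circle at axial x
    a=np.linspace(0,2*np.pi,181);P=np.array([proj(f,W([x,.025*np.cos(t),z0+.025*np.sin(t)])) for t in a]);return P
for x in (-.049,.061):
    for dz in (0,.003,.006):
        P=sil('w22',x,.043+dz);print(x,dz,'width',(P[:,0].max()-P[:,0].min()).round(2),'v range',P[:,1].min().round(1),P[:,1].max().round(1))
```

```text
-0.049 0 width 49.03 v range 67.9 74.7
-0.049 0.003 width 49.47 v range 67.4 74.4
-0.049 0.006 width 49.91 v range 67.0 74.0
0.061 0 width 47.37 v range 172.3 180.8
0.061 0.003 width 47.78 v range 172.8 181.4
0.061 0.006 width 48.2 v range 173.2 182.0
```

View pics/c22.png

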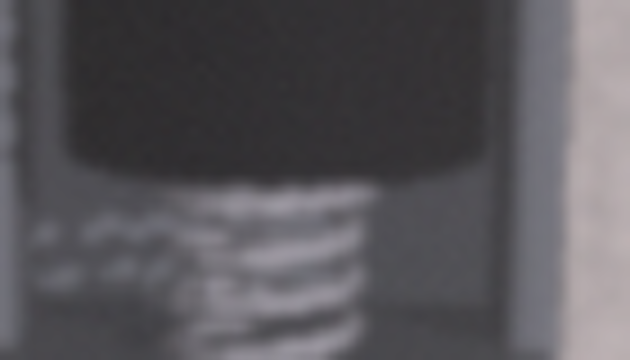

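```bash
python3 -c "
from h import *
print(ctrl.close_job())"
```

```text
the job is handed in; nothing more can be done
None
```

I laid the cell in the bay leaning, with its stud on the lip, and let go of it there. I then pushed the stud end with shut fingers. The spring went in about 15 mm by the force reading, and I drew that end down past the lip and backed off, so the spring drove the stud under the lip. I handed the job in at about 18 s with the gripper clear of everything.

**Position:** In the last wrist view, the flat end is within about 1 px (under 1 mm) of where it should be when home. The width of both cell ends fits a level cell.

**Stud end:** This end read 1–2 mm short of home along the bay in the two checks I made. The stud's tip lies in the lip's shadow, so I did not see it touch the wall. I take the offset as calibration error.

**Forces:** Pushing peaked at about 15 N along the bay and 8 N upward, well under the limits.

**Other things:** The last top view shows the bottle, bowl, ladle, spatula and spoon rest where they were, judged by eye. The mug is cut off at that crop's edge, but the arm never went near it.

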